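# Charge the tumbling jar, then hold the jar mill's sprung hood at its balance

### The arm

A 7-joint arm with a two-finger parallel gripper is mounted at the origin on the work surface. World frame = base frame: x ahead of the robot, y to its left, z up, the work surface at z = 0. Lengths are in m, angles in rad, forces in N, time in s.
With the tool pointing down it reaches from about 0.35 to 0.9 m from the base axis. Payload 7.2 kg.
Tool frame: the origin (TCP) lies at the very end of the fingers, on their centre line; the grasp point (between the pads) lies 19 mm behind it; x points along the fingers, y is the direction in which the jaws open and shut, and the axes are right-handed (so a half turn about x gives the same grasp; the last joint's range is limited). The gripper opens to 88 mm and grips with 3 to 60 N. Pads are 20 mm wide; open, the fingers measure 115 mm over their backs; the gripper's body (75 mm by 178 mm) begins 61 mm behind the grasp point.
Start: joints at [1.139, 0.411, -0.013, 1.596, 0.006, 1.134, -0.082], TCP at [0.222, -0.584, 0.223] pointing down, gripper open.
Joint ranges: [-2.95, 2.95], [-0.29, 1.99], [-1.47, 1.44], [0.14, 2.54], [-1.03, 4.17], [0.13, 1.85], [-2.86, 2.86]. Speed limits (rad/s): [2.39, 2.39, 3.01, 3.01, 3.14, 3.14, 3.14].

### API

Orientations are given as a 3x3 rotation matrix whose columns are the frame's x, y, z axes.
In Python, from cell import ctrl gives the robot as it stands. The module is installed in compiled form; this text tells all that it offers.
- The arm moves only by the shell command python3 -m handwheel 'ROWS' [FORCE]. ROWS is a JSON object of lists of equal length, an entry for each row: "delta_pos": the shift along the world's x, y, z in m, a list of three; "angular": the turn, a rotation vector about the world's x, y, z in rad, a list of three; "fingers": the gripper's target within -1 to 1 (fully open at 1, half-way at 0, shut at -1). A call has 1 to 5 rows; each row shifts and turns the commanded pose from where the row before left it; what a row does not reach is not made up. A row lasts 1/8 s, in which the tool goes at most 62.5 mm and 10.7 degrees, less where a joint would pass 70% of its speed; a pose out of reach is approached as far as the arm can. A call with a gripper value outside its range is refused whole. The fingers move at their own pace and stop on an object; FORCE is the grip in N (left out, the last holds). Time passes only in rows, so rows that do not move let the fingers close. It gives the time, the measured TCP pose, the force and the opening at its end, in the units of the state.
- ctrl.get_state(): the state, without advancing time (a new reading comes with each control period).
- ctrl.get_image(name): name is "scene" or "side" or "wrist"; returns the picture (384x512x3 uint8, red, green, blue); there is no depth.
- ctrl.get_calibration(name): a dict with "fx", "fy", "cx", "cy" (pixels), "rvec" (rotation vector, rad) and "tvec" (3), from world to camera coordinates, as OpenCV has them. Camera axes: x right, y down, z forward; pixel columns grow to the right and rows downward; lengths in m; the calibration is good to about 2 mm. A picture is of the moment at which its call begins: read the wrist's pose just before it. get_calibration takes no time and is no camera call; for the wrist camera it gives the pose at the moment of the call.
- ctrl.sign_off(): hands the job in, once; it reports no verdict.
The state is a dict: "t": time; "joints": joint angles; "qd": joint speeds; "effort": joint torques, N m; "tool_pos": TCP position; "tool_rot": TCP orientation; "ft_force": force on the tool from outside, world axes, zero at the start; "ft_torque": the same for the moment, N m; "opening": opening from 0.0 (shut) to 1.0 (fully open).
Only numpy, scipy, OpenCV 4.12 (cv2) and the standard library are available. Lean on these libraries where they do the work, as an engineer would, in place of code of your own. Each camera call takes 0.05 s, during which the arm holds its last target.

### The job

Tip the five steel dowel blanks out of the scoop into the funnel so that all of them drop into the tumbling jar standing under it, and set the empty scoop back down flat on the bench. Then take the jar mill's sprung hood by its handle, lift it past its balance point without letting the spring swing it right up, and ease it back to just below that point, where it still wants to fall shut. Finish while holding it still there, so that I can lay the jar on the rollers and the hood will close by itself afterwards; leave the jar upright under the funnel and the other things on the bench where they are.

Things in the scene. Friction and masses are not known exactly. Their poses are not given: they have to be found in the camera images.
- scoop_grip (a point): Middle of the loose aluminium scoop's black handle (220 g; bar 90 mm long, 18 wide, 20 tall, centre line 30 mm above the underside). z up; -x runs to the open nose, at first roughly towards the robot. Pan 110 x 80 mm, walls 30 mm high at sides and rear, none in front; rear wall 40 mm before this point, handle's end 50 behind.
- scoop_nose (a point): Middle of the scoop's open front edge, on the top face of its 3 mm floor; axes as scoop_grip, 150 mm in front (-x) of it and 27 mm lower.
- funnel_mouth (a point): Centre of the mouth of a steel funnel fixed on a filling stand, level with its rim, 180 mm above the bench. Mouth 129 mm clear, collar 10 high, 48 degree cone, neck 38 clear ending 76 below the mouth. x points to the stand's column (16 mm thick, 95 mm away, top 150 above the bench); base plate 170 x 130 x 12 mm.
- jar_mid (a point): Centre (half-way up) of the loose steel tumbling jar, an open cylinder 56 mm outside, 50 clear, 88 high, bottom 5 thick, 350 g, standing on the stand's base plate under the funnel, its rim 4 mm below the neck. z up along its axis.
- hood (a joint): Hood's opening angle (rad): 0 shut (as it starts), grows as its front edge rises, stop at 1.45. Torsion springs carry part of its weight; it balances at 0.80 rad (46 degrees). Below that it falls shut (closing moment 0.43 N m when shut, 1.9 N at the handle; 0.09 N m at 0.70), above it the springs throw it open (0.10 N m at 0.90, growing). Hardly any friction.
- hood_handle (a point): Middle of the hood's handle: round steel bar, 12 mm diameter, 110 long between two posts, 37 mm above the hood's top face near its front edge (34 mm further forward). Axes are the hood's: y along the bar, z square to the top face, x to the hinge side; shut, the bar is 188 mm above the bench. Hood: shallow steel cover 254 x 288 mm with a clear window.
- hood_hinge (a point): Middle of the hinge line on the rear top edge of the fixed jar mill (grey box 260 mm deep, 280 wide, 120 high, two rubber rollers inside), 128 mm above the bench. y along the hinge, x from the mill's front to its rear, z up. At hood angle a the handle's middle is at x = -0.225 cos a + 0.060 sin a, z = 0.225 sin a + 0.060 cos a (m) from here.
- blank1_mid (a point): Centre of a loose steel dowel blank, short cylinder 14 diameter, 16 long, 19 g; the five stand on end in the scoop's pan at the start.
- blank2_mid (a point): The same for another of the five dowel blanks.
- blank3_mid (a point): The same for another of the five dowel blanks.
- blank4_mid (a point): The same for another of the five dowel blanks.
- blank5_mid (a point): The same for another of the five dowel blanks.
- die_spring: Bystander: yellow coil spring 32 diameter, 60 high, standing; origin at the middle of its underside.
- guide_bush: Bystander: brass guide bush, 50 diameter flange, 52 high, standing; origin at the middle of its underside.
- leader_pin: Bystander: steel leader pin 25 diameter, 85 high, standing; origin at the middle of its underside.
- screwdriver: Bystander: screwdriver with orange handle lying on the bench; origin at the middle of its underside.
- wrench: Bystander: steel wrench lying on the bench; origin at the middle of its underside.
- hammer: Bystander: brass-headed hammer lying at the bench's left side; origin at the middle of its underside.
Mind the look-alikes: they are no part of the job. Of the things like the part that bears jar_mid, leave any that is purple; of the rest the larger one is meant.

How it is judged:
By the outcome, as a careful person would: the job done as asked, in the order asked, and still so for the second after the job is handed in, while the arm keeps its last pose, push and grip.
It also fails if it takes over 72 s, if anything falls off the work surface, if the arm or the gripper's body presses on something with over 40 N, if the wrist force passes 120 N, or if a joint passes its speed limit or range.

## Working session

There is one attempt and no reset: what is moved stays moved. The work goes in short steps, Python scripts to look and compute and a shell command to move; the robot and the scene stay as the last step left them, time stands still between calls to the robot, and variables do not carry over. Pictures are saved under pics/ and viewed, and the job is handed in when it is done.

```bash
mkdir -p pics; cat > h.py <<'E'
import numpy as np, cv2
from cell import ctrl
def cal(n):
    c=ctrl.get_calibration(n); K=np.array([[c['fx'],0,c['cx']],[0,c['fy'],c['cy']],[0,0,1.]])
    return K,np.array(c['rvec'],float),np.array(c['tvec'],float)
def proj(n,P,c=None):
    K,r,t=c or cal(n); return cv2.projectPoints(np.array(P,float).reshape(-1,3),r,t,K,None)[0].reshape(-1,2)
def ray(n,uv,c=None):
    K,r,t=c or cal(n); R=cv2.Rodrigues(r)[0]
    d=R.T@np.linalg.solve(K,np.array([uv[0],uv[1],1.])); return -R.T@t,d
def atz(n,uv,z,c=None):
    o,d=ray(n,uv,c); return o+d*(z-o[2])/d[2]
def tri(obs):
    A=np.zeros((3,3));b=np.zeros(3)
    for n,uv in obs:
        o,d=ray(n,uv); d=d/np.linalg.norm(d); M=np.eye(3)-np.outer(d,d); A+=M;b+=M@o
    return np.linalg.solve(A,b)
def snap(n,f,crop=None,s=1):
    im=ctrl.get_image(n)
    cv2.imwrite('pics/raw_'+f+'.png',im[:,:,::-1])
    if crop: x0,y0,x1,y1=crop; im=im[y0:y1,x0:x1]
    im=cv2.resize(im,None,fx=s,fy=s,interpolation=cv2.INTER_CUBIC)
    cv2.imwrite('pics/'+f+'.png',im[:,:,::-1])
def crop(f,o,c,s):
    im=cv2.imread('pics/raw_'+f+'.png'); x0,y0,x1,y1=c
    cv2.imwrite('pics/'+o+'.png',cv2.resize(im[y0:y1,x0:x1],None,fx=s,fy=s,interpolation=cv2.INTER_CUBIC))
E
python3 - <<'E'
from h import *
for n in ['scene','side','wrist']:
    snap(n,n+'0',s=1.5); K,r,t=cal(n); print(n,K[0,0],ray(n,(256,192)))
s=ctrl.get_state(); print(s)
E
```

```text
scene 428.61679765602304 (array([ 1.42985175, -0.06273809,  1.04522834]), array([-0.69105153,  0.1100521 , -0.7145586 ]))
side 347.5798037352514 (array([ 0.47164882, -0.75086725,  1.0249667 ]), array([ 0.05253354,  0.68529316, -0.72638691]))
wrist 319.5024186241383 (array([ 0.28927284, -0.55881107,  0.38396135]), array([-0.24225294, -0.09935144, -0.96515267]))
{'t': 0.15, 'joints': array([ 1.13881061,  0.41172472, -0.01270028,  1.5967944 ,  0.00562101,
        1.1343149 , -0.08219832]), 'qd': array([-0.00180905, -0.00207356, -0.00098053, -0.00401413,  0.00059464,
        0.00015597, -0.00068711]), 'effort': array([ 1.86832011e-03, -5.88335001e+01,  6.42795749e-01, -2.91290867e+01,
       -5.37205150e-02,  1.58435554e-02,  6.71333419e-05]), 'tool_pos': array([ 0.22221108, -0.5837717 ,  0.2220205 ]), 'tool_rot': array([[-5.27989482e-04,  3.55836087e-01, -9.34548233e-01],
       [ 1.08403514e-03, -9.34547611e-01, -3.55836462e-01],
       [-9.99999273e-01, -1.20096104e-03,  1.07692485e-04]]), 'ft_force': array([-0.74623044,  1.40499727,  0.58850018]), 'ft_torque': array([ 0.02741299, -0.00289752, -0.04381069]), 'opening': 0.9997388911977634}
```

View pics/scene0.png

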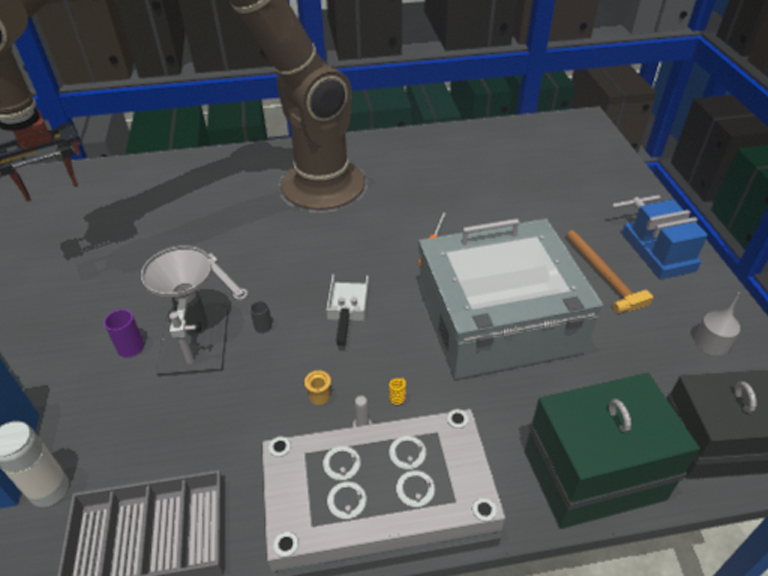

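View pics/side0.png

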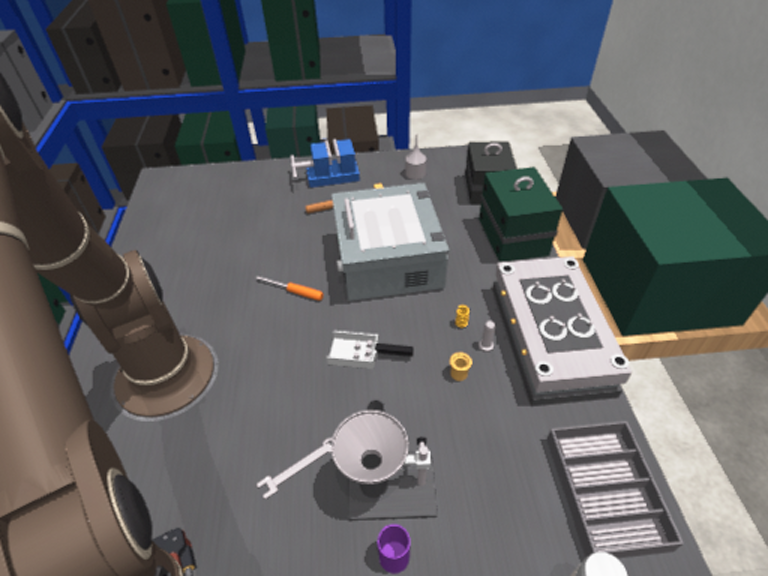

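View pics/wrist0.png

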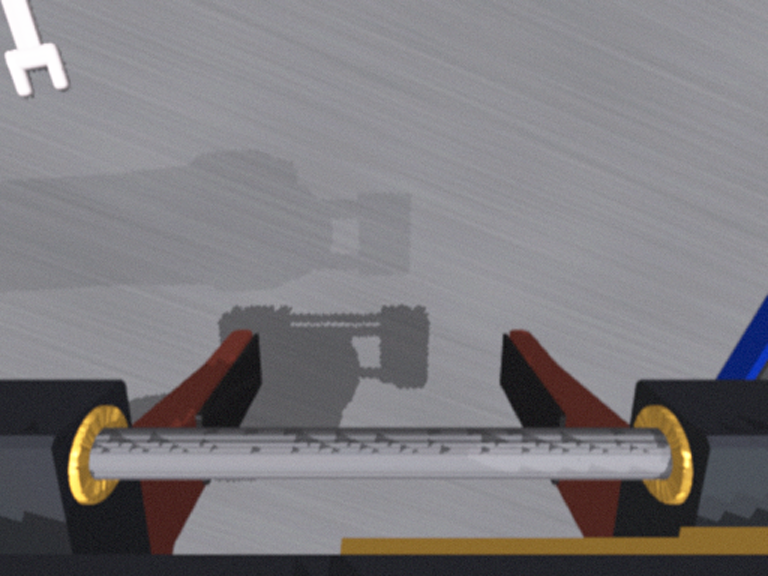

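```bash
python3 - <<'E'
from h import *
crop('scene0','a',(70,150,270,270),4)
crop('side0','b',(160,210,320,360),4)
crop('scene0','c',(260,130,410,260),5)
crop('side0','d',(200,110,320,220),5)
E
```

```text
(no output)
```

View pics/a.png

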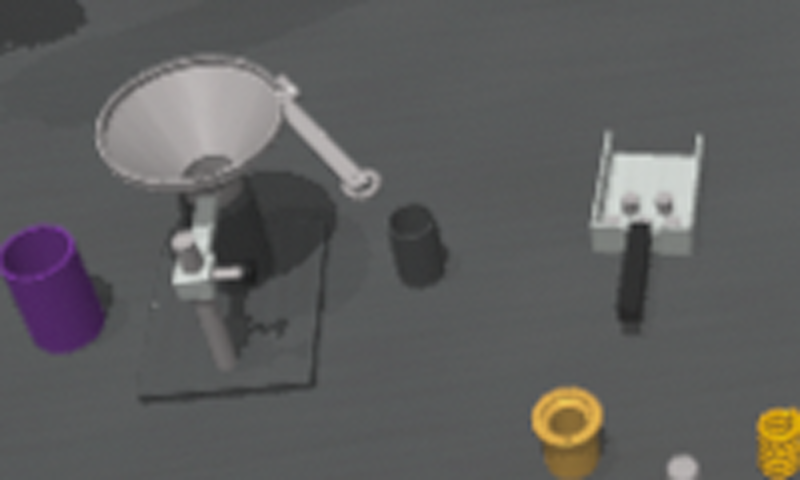

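View pics/b.png

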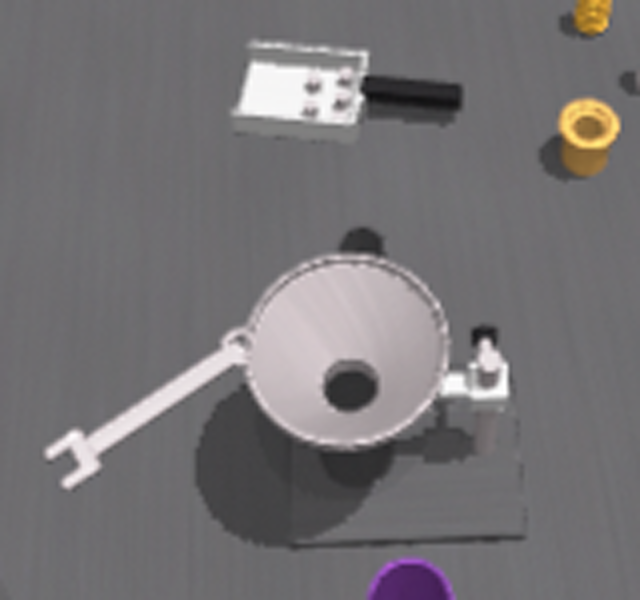

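View pics/c.png

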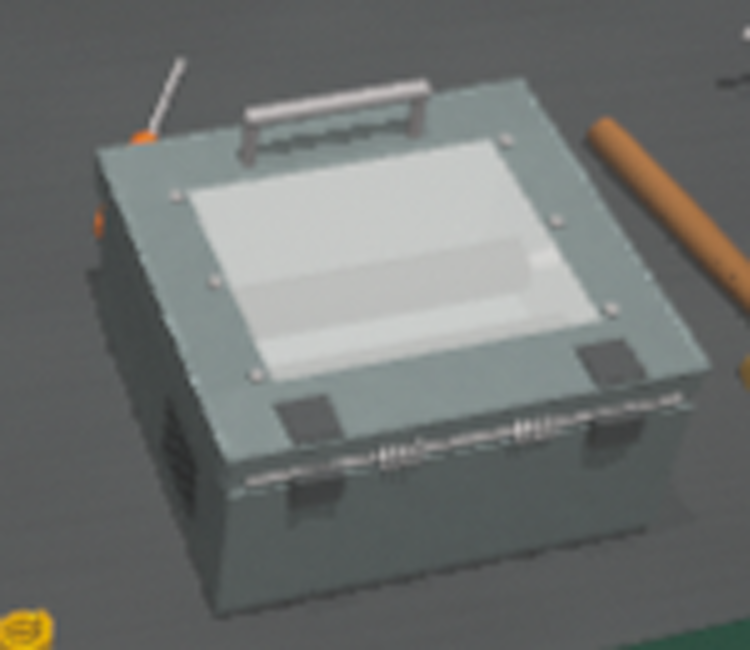

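View pics/d.png

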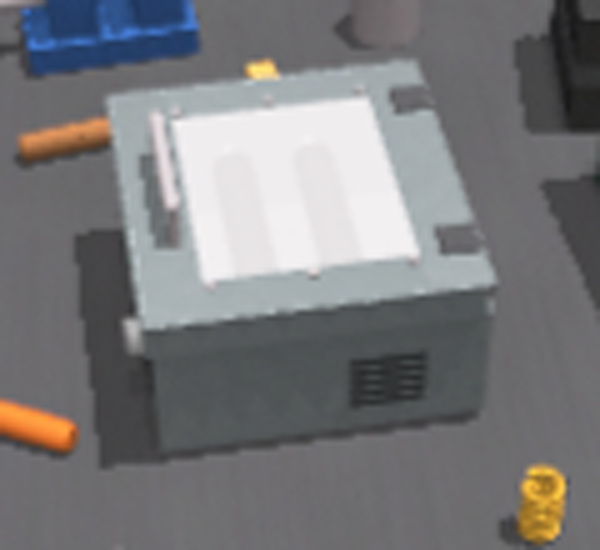

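```bash
python3 - <<'E'
from h import *
A=lambda u,v:(70+u/4,150+v/4); B=lambda u,v:(160+u/4,210+v/4)
C=lambda u,v:(260+u/5,130+v/5); D=lambda u,v:(200+u/5,110+v/5)
p=lambda *a:print(*[np.round(x,4) if not isinstance(x,str) else x for x in a])
# scoop
p('handle side front/end',atz('side',B(366,87),.04),atz('side',B(461,95),.04))
p('handle scene front/end',atz('scene',A(638,228),.04),atz('scene',A(630,312),.04))
p('wall rear corners top side',atz('side',B(368,52),.03),atz('side',B(360,131),.03))
p('wall front corners top side',atz('side',B(249,43),.03),)
p('scene wall tops front',atz('scene',A(608,133),.03),atz('scene',A(700,137),.03))
p('scene rear tops',atz('scene',A(593,228),.03),atz('scene',A(693,232),.03))
# funnel
from scipy.optimize import least_squares
for n,f,e in [('side',B,(245,448,253,447)),('scene',A,(97,286,57,188))]:
    uv=np.array([f(e[0],e[2]),f(e[1],e[3])]); ext=np.array([uv[0][0],uv[1][0],uv[0][1],uv[1][1]])
    c=cal(n);th=np.linspace(0,6.283,180)
    def res(q):
        P=np.c_[q[0]+q[2]*np.cos(th),q[1]+q[2]*np.sin(th),0*th+.18]; w=proj(n,P,c)
        return np.array([w[:,0].min(),w[:,0].max(),w[:,1].min(),w[:,1].max()])-ext
    r=least_squares(res,[.5,-.3,.066]); p(n,r.x,r.fun)
p('column clamp', atz('side',B(488,378),.15),atz('side',B(490,445),.15))
p('plate corners',atz('side',B(295,547),.012),atz('side',B(524,537),.012),atz('scene',A(140,395),.012),atz('scene',A(313,384),.012))
# handle
e1=tri([('scene',C(247,118)),('side',D(173,203))]);e2=tri([('scene',C(429,87)),('side',D(155,117))])
p('bar',e1,e2,(e1+e2)/2,np.linalg.norm(e1-e2))
p('hood top corners z.151', *[atz('scene',C(*q),.151) for q in [(98,152),(525,80),(710,368),(228,465)]])
p('side',*[atz('side',D(*q),.151) for q in [(140,330),(106,97),(418,60),(495,285)]])
# others
p('small dark jar', atz('side',B(362,240),.05)); p('scene',atz('scene',A(412,215),.06),atz('scene',A(420,285),0))
p('bush top',atz('scene',A(568,415),.052),'side',atz('side',B(590,122),.052))
p('wrench',atz('side',B(235,345),.005),atz('side',B(75,460),.005),atz('scene',A(362,183),.005))
p('purple',atz('scene',A(62,330),0))
p('spring',atz('side',D(543,530),0)); p('pin',atz('side',(487/1.5,347/1.5),0),atz('scene',(361/1.5,400/1.5),.085))
p('screwdriver',atz('side',(258/1.5,279/1.5),.01),atz('side',(322/1.5,295/1.5),.01))
p('hammer',atz('side',(307/1.5,208/1.5),.01),atz('scene',C(600,125),.02))
E
```

```text
handle side front/end [ 0.5079 -0.0115  0.04  ] [ 0.5897 -0.0299  0.04  ]
handle scene front/end [ 0.508 -0.002  0.04 ] [ 0.5925 -0.0189  0.04  ]
wall rear corners top side [0.5137 0.0352 0.03  ] [ 0.4988 -0.0505  0.03  ]
wall front corners top side [0.4063 0.0585 0.03  ]
scene wall tops front [ 0.3862 -0.0126  0.03  ] [0.4052 0.0633 0.03  ]
scene rear tops [ 0.4923 -0.0369  0.03  ] [0.5111 0.0414 0.03  ]
side [ 0.471  -0.3236  0.0669] [-0.2787  0.2788  0.3146 -0.2844]
scene [ 0.4714 -0.3174  0.0678] [-0.1509  0.1534  0.233  -0.2157]
column clamp [ 0.5624 -0.3423  0.15  ] [ 0.5568 -0.3872  0.15  ]
plate corners [ 0.4222 -0.3874  0.012 ] [ 0.5841 -0.3982  0.012 ] [ 0.5826 -0.3889  0.012 ] [ 0.5956 -0.261   0.012 ]
bar [0.4737 0.2563 0.1922] [0.4644 0.3738 0.1876] [0.4691 0.315  0.1899] 0.118
hood top corners z.151 [0.4414 0.1717 0.151 ] [0.4233 0.4594 0.151 ] [0.6855 0.4733 0.151 ] [0.7059 0.1876 0.151 ]
side [0.442  0.1654 0.151 ] [0.4263 0.4498 0.151 ] [0.6926 0.4679 0.151 ] [0.7056 0.1811 0.151 ]
small dark jar [ 0.4905 -0.1696  0.05  ]
scene [ 0.4804 -0.1761  0.06  ] [ 0.501  -0.1793  0.    ]
bush top [ 0.6884 -0.0744  0.052 ] side [ 0.693  -0.0795  0.052 ]
wrench [ 0.3834 -0.2251  0.005 ] [ 0.262 -0.304  0.005] [ 0.3825 -0.2229  0.005 ]
purple [ 0.4968 -0.458   0.    ]
spring [0.7316 0.0672 0.    ]
pin [ 0.775  -0.0108  0.    ] [ 0.769  -0.0026  0.085 ]
screwdriver [0.2052 0.2823 0.01  ] [0.379  0.2011 0.01  ]
hammer [0.339  0.5808 0.01  ] [0.3348 0.5716 0.02  ]
```

```bash
python3 - <<'E'
from h import *
im=cv2.imread('pics/raw_scene0.png')[170:260,70:190]
im=np.clip(255*(im/255.)**.5,0,255).astype('uint8')
cv2.imwrite('pics/e.png',cv2.resize(im,None,fx=6,fy=6,interpolation=cv2.INTER_CUBIC))
c=cal('scene');th=np.linspace(0,6.28,60)
for z in (.012,.1): 
    w=proj('scene',np.c_[.471+.028*np.cos(th),-.32+.028*np.sin(th),0*th+z],c); print(z,(w.min(0)-[70,170])*6,(w.max(0)-[70,170])*6)
E
```

```text
0.012 [305.04457984 247.79627781] [412.20562641 327.40226057]
0.1 [264.35376891 133.97781486] [376.83029331 213.89314126]
```

View pics/e.png

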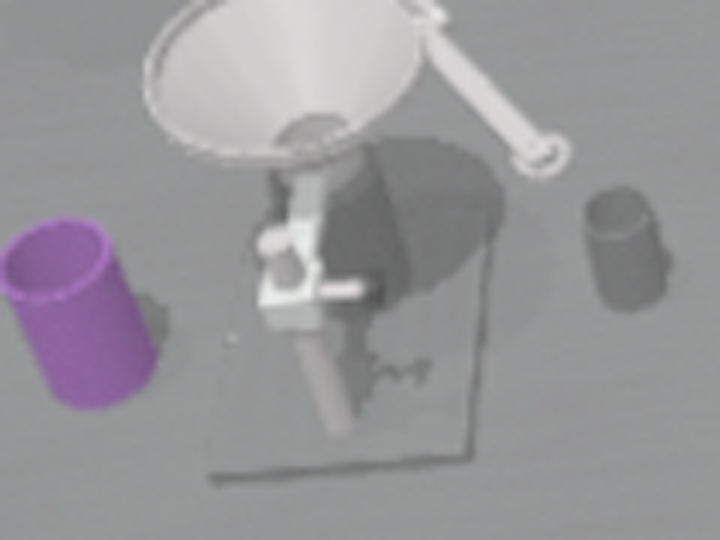

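The jar meant is the dark one under the funnel at about (350,250) in this crop. It stands on the base plate and is larger than the small dark one at (625,250). The purple one at (75,310) stays. Next I move over the scoop.

```bash
python3 -m handwheel '{"delta_pos":[[0,0,0.05],[0.01,0.02,0.04],[0.028,0.052,0],[0.028,0.052,0],[0.028,0.052,0]],"angular":[[0,0,0],[0,0,0],[0,0,-0.1],[0,0,-0.1],[0,0,-0.1]],"fingers":[1,1,1,1,1]}' 
python3 -m handwheel '{"delta_pos":[[0.028,0.052,0],[0.028,0.052,0],[0.028,0.052,0],[0.028,0.052,0],[0.028,0.052,0]],"angular":[[0,0,-0.1],[0,0,-0.1],[0,0,-0.064],[0,0,0],[0,0,0]],"fingers":[0.3,0.3,0.3,0.3,0.3]}'
python3 -m handwheel '{"delta_pos":[[0.028,0.052,0],[0.028,0.052,0],[0.018,0.033,-0.04],[0,0,-0.03],[0,0,0]],"angular":[[0,0,0],[0,0,0],[0,0,0],[0,0,0],[0,0,0]],"fingers":[0.1,0.1,0.1,0.1,0.1]}'
python3 - <<'E'
from h import *
s=ctrl.get_state();print(s['t'],s['tool_pos'],s['tool_rot'],s['joints'],s['ft_force'])
snap('wrist','w1',s=1.5); snap('side','s1',(180,180,320,270),5)
E
```

```text
t: 0.78
tool_pos: [0.317, -0.4063, 0.3126]
tool_rot: [[0.0, 0.06, -0.998], [-0.0, -0.998, -0.06], [-1.0, 0.0, -0.0]]
ft_force: [1.4, 0.4, -0.2]
opening: 0.999
t: 1.4
tool_pos: [0.4569, -0.1464, 0.3127]
tool_rot: [[0.0, -0.199, -0.98], [-0.0, -0.98, 0.199], [-1.0, 0.0, -0.0]]
ft_force: [-0.5, -1.0, -0.5]
opening: 0.65
t: 2.02
tool_pos: [0.5288, -0.011, 0.2405]
tool_rot: [[-0.005, -0.198, -0.98], [0.0, -0.98, 0.198], [-1.0, 0.001, 0.005]]
ft_force: [-0.3, -1.0, 1.0]
opening: 0.551
2.025 [ 0.52884624 -0.01096944  0.24046518] [[-5.07190927e-03 -1.97978439e-01 -9.80193253e-01]
 [ 6.54399046e-05 -9.80205924e-01  1.97980659e-01]
 [-9.99987136e-01  9.39996189e-04  4.98447120e-03]] [ 0.27187684  0.26665203 -0.41534359  1.77952652  0.11731728  1.12488919
 -1.95175873] [-0.27063534 -1.01446002  0.97002466]
```

View pics/w1.png

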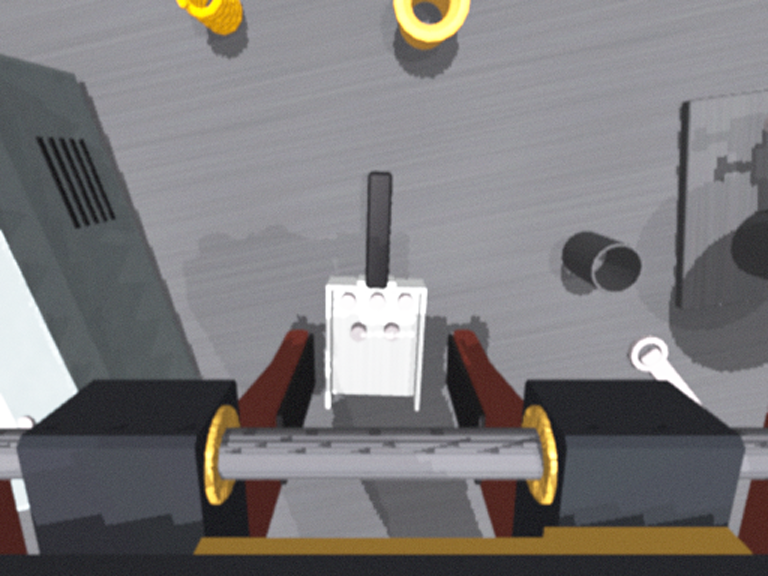

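View pics/s1.png

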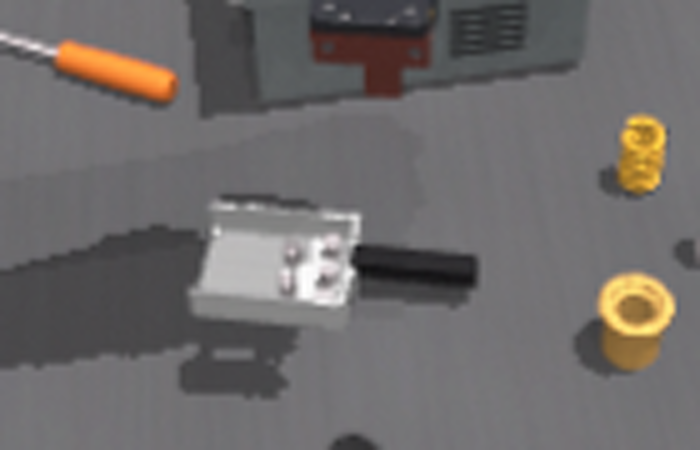

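The wrist view shows all five blanks at the pan's rear (y 297–330), the handle from (380,173) to (377,285), the jar under the funnel at (755,245), and the small look-alike at (610,265).

```bash
python3 - <<'E'
from h import *
for q in [(380,173),(377,285),(367,230),(389,230)]: print(atz('wrist',(q[0]/1.5,q[1]/1.5),.04))
for q in [(326,283),(426,286)]: print(atz('wrist',(q[0]/1.5,q[1]/1.5),.03))
print(atz('wrist',(755/1.5,245/1.5),.1))
s=ctrl.get_state();print(s['tool_pos'])
E
```

```text
[ 0.59031859 -0.02331876  0.04      ]
[ 0.50655064 -0.00382399  0.04      ]
[ 0.55070943 -0.00509217  0.04      ]
[ 0.54734811 -0.0215839   0.04      ]
[0.51385459 0.03687404 0.03      ]
[ 0.4952221  -0.04197566  0.03      ]
[ 0.49948406 -0.2514821   0.1       ]
[ 0.53056748 -0.01157381  0.24336654]
```

```bash
python3 -m handwheel '{"delta_pos":[[0,0.002,-0.05],[0,0,-0.055],[0,0,-0.055],[0,0,-0.04],[0,0,-0.02]],"angular":[[0,0,-0.03],[0,0,0],[0,0,0],[0,0,0],[0,0,0]],"fingers":[0.1,0.1,0.1,0.1,0.1]}' 
python3 -m handwheel '{"delta_pos":[[0,0,-0.011],[0,0,0],[0,0,0]],"angular":[[0,0,0],[0,0,0],[0,0,0]],"fingers":[0.1,0.1,0.1]}'
```

```text
t: 2.75
tool_pos: [0.5308, -0.0101, 0.0221]
tool_rot: [[0.0, -0.23, -0.973], [-0.0, -0.973, 0.23], [-1.0, 0.0, -0.0]]
ft_force: [-0.4, -0.1, -0.1]
opening: 0.551
t: 3.12
tool_pos: [0.5314, -0.0093, 0.013]
tool_rot: [[0.002, -0.229, -0.974], [-0.0, -0.974, 0.229], [-1.0, -0.0, -0.002]]
ft_force: [-0.4, -0.5, 0.8]
opening: 0.553
```

Closing the gripper at 60 N.

```bash
python3 -m handwheel '{"delta_pos":[[0,0,0],[0,0,0],[0,0,0],[0,0,0],[0,0,0]],"angular":[[0,0,0],[0,0,0],[0,0,0],[0,0,0],[0,0,0]],"fingers":[-1,-1,-1,-1,-1]}' 60
python3 -m handwheel '{"delta_pos":[[0,0,0.005],[0,0,0.015],[0,0,0.02],[0,0,0.02],[0,0,0]],"angular":[[0,0,0],[0.012,0.049,0],[0.012,0.049,0],[0,0,0],[0,0,0]],"fingers":[-1,-1,-1,-1,-1]}' 60
python3 - <<'E'
from h import *
snap('side','s2',(160,150,320,270),5)
E
```

```text
t: 3.75
tool_pos: [0.5305, -0.0091, 0.0118]
tool_rot: [[0.0, -0.228, -0.974], [-0.0, -0.974, 0.228], [-1.0, 0.0, -0.0]]
ft_force: [-0.2, -0.2, 2.4]
opening: 0.196
t: 4.38
tool_pos: [0.5312, -0.0091, 0.0726]
tool_rot: [[-0.096, -0.228, -0.969], [0.024, -0.974, 0.227], [-0.995, -0.002, 0.098]]
ft_force: [0.3, 0.0, -3.3]
opening: 0.2
```

View pics/s2.png

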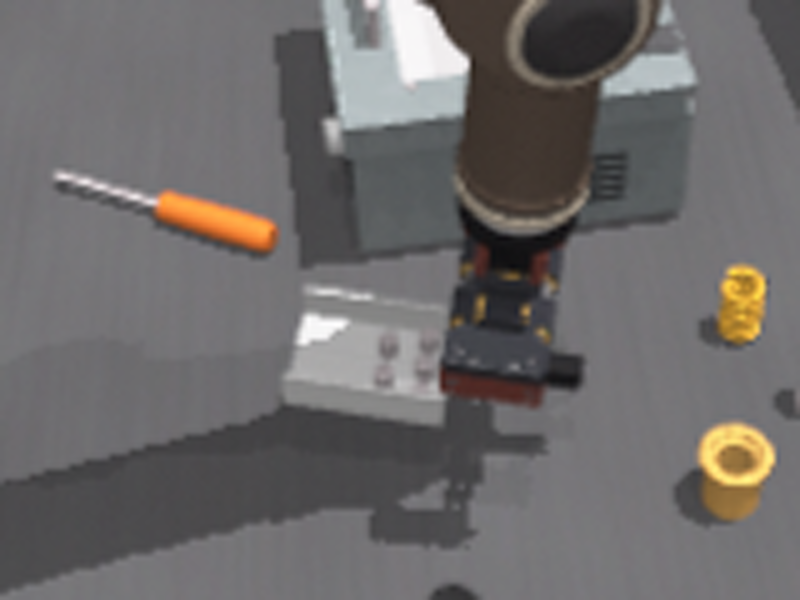

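```bash
python3 -m handwheel '{"delta_pos":[[0,0,0.02],[0,0,0.035],[0,0,0.045],[0,0,0.045],[0,-0.01,0.045]],"angular":[[0,0,0],[0,0,0],[0,0,0],[0,0,0],[0,0,0]],"fingers":[-1,-1,-1,-1,-1]}' 60
python3 -m handwheel '{"delta_pos":[[0.005,-0.02,0.03],[0.008,-0.03,0.01],[0.008,-0.04,0],[0.008,-0.04,0],[0.008,-0.04,0]],"angular":[[0,0,-0.03],[0,0,-0.04],[0,0,-0.04],[0,0,-0.04],[0,0,-0.04]],"fingers":[-1,-1,-1,-1,-1]}' 60
python3 -m handwheel '{"delta_pos":[[0.008,-0.045,0],[0.008,-0.045,0],[0.008,-0.045,0],[0.008,-0.04,0],[0.006,-0.03,0]],"angular":[[0,0,-0.04],[0,0,-0.04],[0,0,-0.04],[0,0,-0.04],[0,0,-0.02]],"fingers":[-1,-1,-1,-1,-1]}' 60
python3 -m handwheel '{"delta_pos":[[0.004,-0.02,-0.01],[0,0,0],[0,0,0]],"angular":[[0,0,0],[0,0,0],[0,0,0]],"fingers":[-1,-1,-1]}' 60
python3 - <<'E'
from h import *
snap('side','s3',(150,190,330,340),4);snap('scene','c3',(50,100,250,250),4); s=ctrl.get_state();print(s['tool_pos'],s['joints'])
E
```

```text
t: 5.05
tool_pos: [0.5296, -0.0184, 0.2618]
tool_rot: [[-0.1, -0.227, -0.969], [0.024, -0.974, 0.225], [-0.995, -0.001, 0.102]]
ft_force: [-0.3, -0.4, -3.0]
opening: 0.204
t: 5.68
tool_pos: [0.567, -0.1902, 0.3001]
tool_rot: [[-0.093, -0.409, -0.908], [0.042, -0.913, 0.407], [-0.995, -0.0, 0.103]]
ft_force: [0.0, 0.1, -2.9]
opening: 0.198
t: 6.3
tool_pos: [0.6048, -0.396, 0.2992]
tool_rot: [[-0.085, -0.567, -0.82], [0.058, -0.824, 0.564], [-0.995, 0.0, 0.103]]
ft_force: [0.3, -0.0, -2.1]
opening: 0.199
t: 6.68
tool_pos: [0.6097, -0.4124, 0.291]
tool_rot: [[-0.083, -0.563, -0.822], [0.059, -0.826, 0.56], [-0.995, -0.002, 0.102]]
ft_force: [-0.0, -0.6, -2.4]
opening: 0.2
[ 0.6099236  -0.41248294  0.29218606] [ 0.62861629  0.6570818  -0.18890572  1.04472343  0.10063932  1.54870322
 -1.70359427]
```

View pics/s3.png

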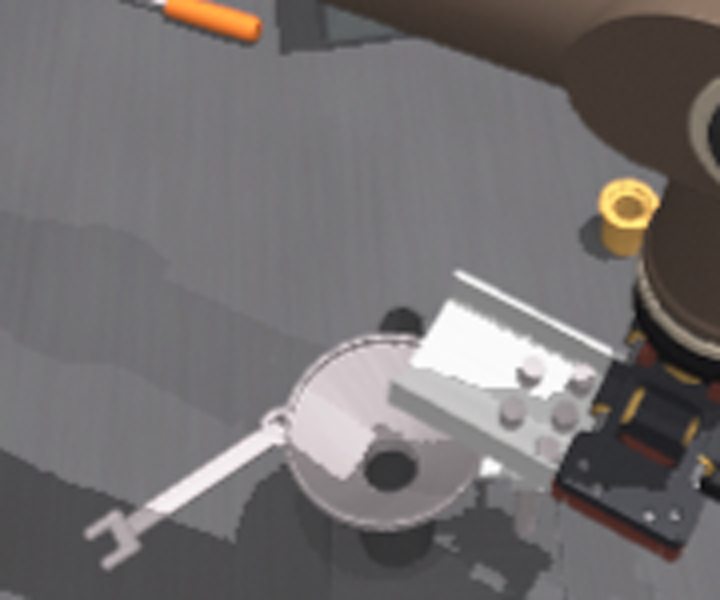

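View pics/c3.png

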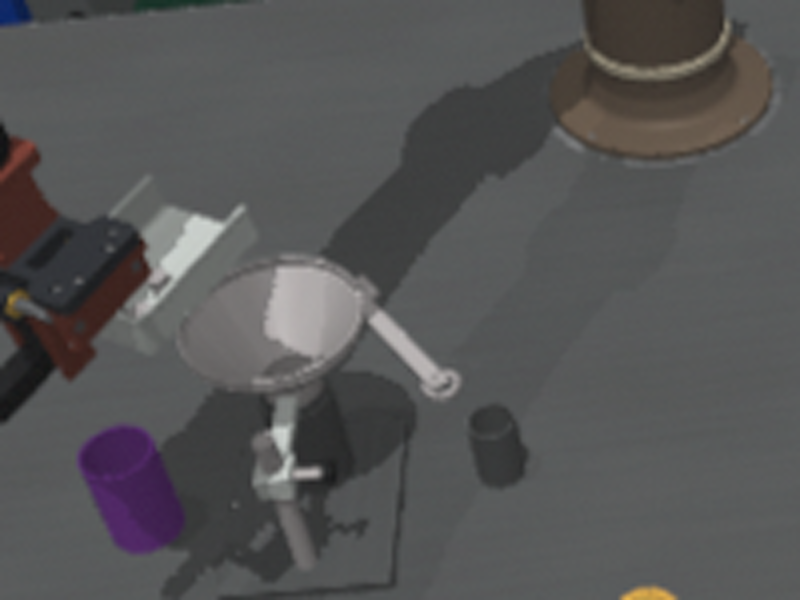

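```bash
python3 - <<'E'
from h import *
S=lambda u,v:(150+u/4,190+v/4); C=lambda u,v:(50+u/4,100+v/4)
a=tri([('side',S(458,272)),('scene',C(245,207))]);b=tri([('side',S(391,380)),('scene',C(151,178))])
print(a,b,(a+b)/2,np.linalg.norm(a-b))
s=ctrl.get_state();psi=-.6
R=s['tool_rot']; Rs=np.c_[-R[:,2]*-1,-R[:,1],-R[:,0]]  # scoop x=-toolz, y=-tooly,z=-toolx
Rs=np.c_[-R[:,2],-R[:,1],-R[:,0]]
N=s['tool_pos']+Rs@[-.1385,0,-.009]; print('nose pred',N,'walltop',N+Rs@[0,0,.027])
print('mouth side',atz('side',S(390,468),.104), atz('scene',C(290,372),.104))
E
```

```text
[ 0.51952252 -0.30080595  0.32242788] [ 0.47439422 -0.36547965  0.32058169] [ 0.49695837 -0.3331428   0.32150478] 0.07888383514613652
nose pred [ 0.49530501 -0.33437204  0.29713724] walltop [ 0.49751809 -0.33593833  0.32400076]
mouth side [ 0.47077593 -0.31733066  0.104     ] [ 0.44888476 -0.32301758  0.104     ]
```

```bash
python3 -m handwheel '{"delta_pos":[[-0.0013,0.0009,-0.019],[-0.0013,0.0009,-0.019],[-0.0013,0.0009,-0.019],[-0.0041,0.0028,0.008],[0,0,0]],"angular":[[-0.056,-0.083,0],[-0.056,-0.083,0],[-0.056,-0.083,0],[-0.056,-0.083,0],[0,0,0]],"fingers":[-1,-1,-1,-1,-1]}' 60
python3 - <<'E'
from h import *
snap('side','s4',(190,220,320,330),5);s=ctrl.get_state()
R=s['tool_rot'];Rs=np.c_[-R[:,2],-R[:,1],-R[:,0]];print(s['tool_pos']+Rs@[-.1385,0,-.009],s['joints'])
E
```

```text
t: 7.4
tool_pos: [0.6003, -0.4068, 0.2441]
tool_rot: [[0.246, -0.563, -0.789], [-0.164, -0.826, 0.539], [-0.955, -0.003, -0.296]]
ft_force: [0.2, -0.6, -2.6]
opening: 0.201
[ 0.49415479 -0.33443113  0.19474967] [ 0.67510741  0.40997251 -0.21424028  1.59072308  0.1505144   0.85476037
 -1.76070523]
```

View pics/s4.png

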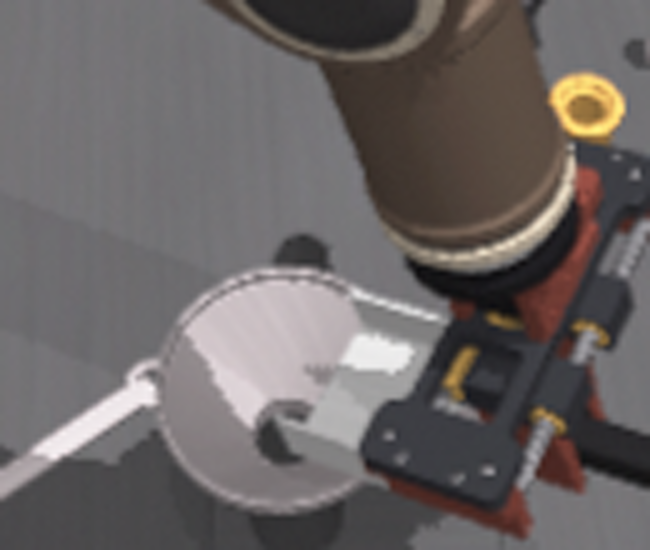

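```bash
python3 -m handwheel '{"delta_pos":[[-0.0022,0.0015,0.003],[-0.0024,0.0017,0.005],[-0.0028,0.0019,0.006],[-0.0029,0.002,0.006],[0,0,0]],"angular":[[-0.028,-0.0413,0],[-0.028,-0.0413,0],[-0.028,-0.0413,0],[-0.028,-0.0413,0],[0,0,0]],"fingers":[-1,-1,-1,-1,-1]}' 60
python3 - <<'E'
from h import *
snap('scene','c5',(50,100,200,230),5);s=ctrl.get_state()
R=s['tool_rot'];Rs=np.c_[-R[:,2],-R[:,1],-R[:,0]];print(s['tool_pos']+Rs@[-.1385,0,-.009],s['ft_force'])
E
python3 -m handwheel '{"delta_pos":[[-0.0033,0.0022,0.0057],[-0.0033,0.0022,0.0056],[-0.0037,0.0025,0.0053],[-0.0038,0.0026,0.0052],[0,0,0]],"angular":[[-0.028,-0.0413,0],[-0.028,-0.0413,0],[-0.028,-0.0413,0],[-0.028,-0.0413,0],[0,0,0]],"fingers":[-1,-1,-1,-1,-1]}' 60
python3 - <<'E'
from h import *
snap('side','s5',(190,220,320,330),5);s=ctrl.get_state()
R=s['tool_rot'];Rs=np.c_[-R[:,2],-R[:,1],-R[:,0]];print(s['tool_pos']+Rs@[-.1385,0,-.009],s['ft_force'])
E
```

```text
t: 8.07
tool_pos: [0.5915, -0.4012, 0.2633]
tool_rot: [[0.397, -0.563, -0.725], [-0.266, -0.826, 0.496], [-0.878, -0.004, -0.478]]
ft_force: [0.0, -0.3, -2.5]
opening: 0.201
[ 0.49485874 -0.33510707  0.18907106] [-0.19820072 -0.2888412  -2.70507724]
t: 8.75
tool_pos: [0.5772, -0.392, 0.2845]
tool_rot: [[0.533, -0.563, -0.632], [-0.359, -0.827, 0.433], [-0.766, -0.004, -0.642]]
ft_force: [0.2, 0.2, -1.8]
opening: 0.2
[ 0.49486679 -0.33533084  0.18880448] [ 0.06140165  0.14275862 -1.43891892]
```

View pics/c5.png

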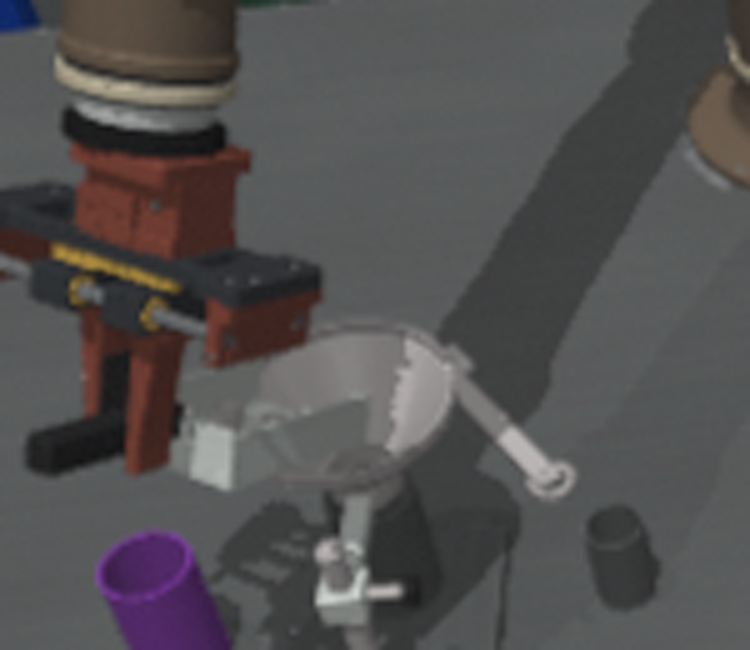

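View pics/s5.png

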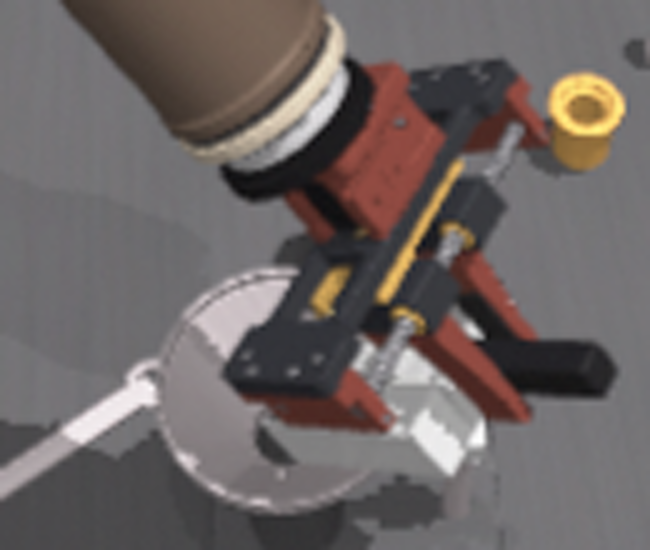

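```bash
python3 -m handwheel '{"delta_pos":[[-0.0041,0.0028,0.0048],[-0.0042,0.0029,0.0047],[-0.0045,0.0031,0.0043],[-0.0046,0.0031,0.0042],[0,0,0]],"angular":[[-0.028,-0.0413,0],[-0.028,-0.0413,0],[-0.028,-0.0413,0],[-0.028,-0.0413,0],[0,0,0]],"fingers":[-1,-1,-1,-1,-1]}' 60
python3 -m handwheel '{"delta_pos":[[-0.0097,0.0066,0.0073],[-0.0103,0.007,0.0061],[0,0,0],[0,0,0]],"angular":[[-0.056,-0.083,0],[-0.056,-0.083,0],[0,0,0],[0,0,0]],"fingers":[-1,-1,-1,-1]}' 60
python3 - <<'E'
from h import *
snap('side','s6',(190,220,320,330),5);snap('scene','c6',(50,100,200,230),5);s=ctrl.get_state()
R=s['tool_rot'];Rs=np.c_[-R[:,2],-R[:,1],-R[:,0]];print(s['tool_pos']+Rs@[-.1385,0,-.009],s['ft_force'],s['joints'])
E
```

```text
t: 9.43
tool_pos: [0.5618, -0.3873, 0.3007]
tool_rot: [[0.618, -0.569, -0.544], [-0.428, -0.823, 0.374], [-0.66, 0.002, -0.752]]
ft_force: [-0.5, -0.5, -2.8]
opening: 0.2
t: 9.93
tool_pos: [0.5489, -0.3853, 0.3274]
tool_rot: [[0.648, -0.566, -0.51], [-0.439, -0.824, 0.357], [-0.622, -0.007, -0.783]]
ft_force: [-0.6, 0.4, -2.1]
opening: 0.201
[ 0.48498089 -0.33818742  0.21321886] [ 0.90649782 -0.0484982  -1.80714471] [ 1.10348864  0.08190409 -0.6274226   2.12935205  1.20409631  0.12865455
 -2.81544805]
```

View pics/c6.png

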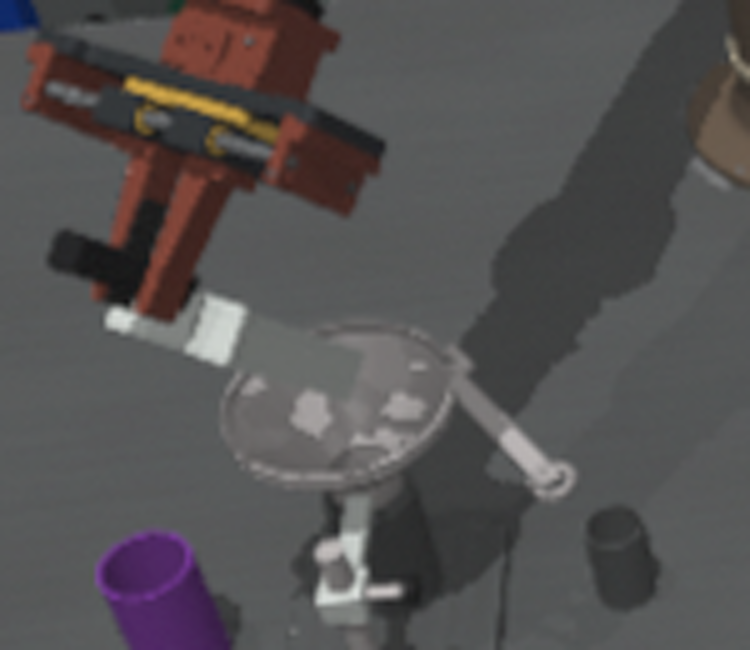

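View pics/s6.png

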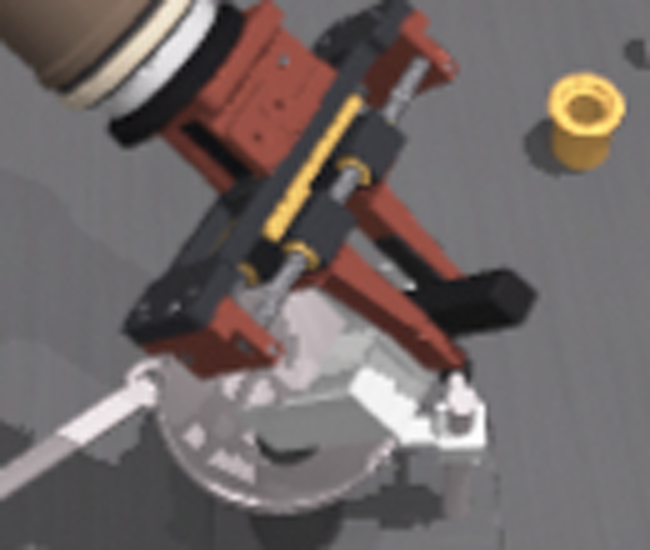

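```bash
python3 -m handwheel '{"delta_pos":[[0.008,-0.006,0.0],[0.008,-0.005,0.0],[0.01,-0.006,0.01],[0.02,-0.014,0.02],[0.02,-0.014,0.02]],"angular":[[0.056,0.083,0],[0.056,0.083,0],[0.056,0.083,0],[0.056,0.083,0],[0.056,0.083,0]],"fingers":[-1,-1,-1,-1,-1]}' 60
python3 -m handwheel '{"delta_pos":[[0.02,-0.014,0.01],[0.02,-0.014,0.0],[0.02,-0.014,0],[0,0,0]],"angular":[[0.056,0.083,0],[0.056,0.083,0],[0.056,0.083,0],[0,0,0]],"fingers":[-1,-1,-1,-1]}' 60
python3 - <<'E'
from h import *
snap('side','s7',(170,190,330,330),4);snap('scene','c7',(40,100,200,240),4);s=ctrl.get_state()
snap('wrist','w7',s=1.2)
print(s['tool_pos'],s['tool_rot'],s['ft_force'],s['joints'])
E
```

```text
t: 10.65
tool_pos: [0.609, -0.4335, 0.3808]
tool_rot: [[0.374, -0.576, -0.727], [-0.285, -0.817, 0.501], [-0.883, 0.021, -0.47]]
ft_force: [1.8, -0.5, -0.9]
opening: 0.198
t: 11.15
tool_pos: [0.6719, -0.4751, 0.384]
tool_rot: [[0.138, -0.569, -0.811], [-0.125, -0.822, 0.555], [-0.983, 0.025, -0.184]]
ft_force: [0.1, 0.8, -2.6]
opening: 0.198
[ 0.6699306  -0.47388275  0.38806267] [[ 0.14135124 -0.56851345 -0.81043956]
 [-0.12923151 -0.82225061  0.5542591 ]
 [-0.98148818  0.02638912 -0.189696  ]] [ 0.5430184   0.66078981 -0.51118326] [ 0.8702778   0.68172784 -0.74180688  0.90883337  0.52388303  1.50702599
 -1.86696013]
```

View pics/c7.png

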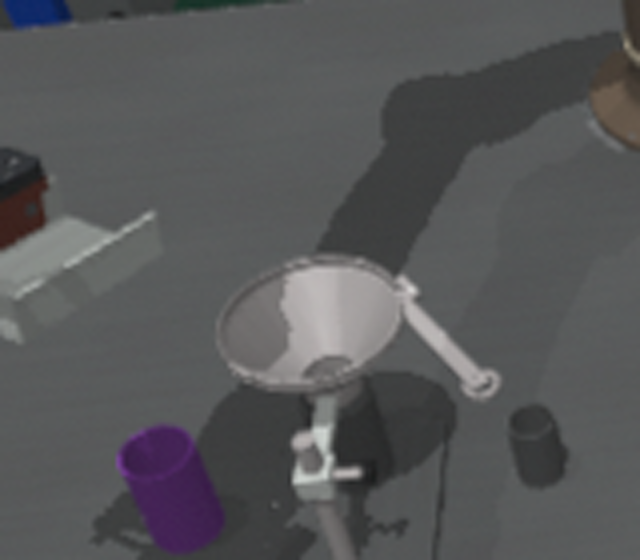

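View pics/s7.png

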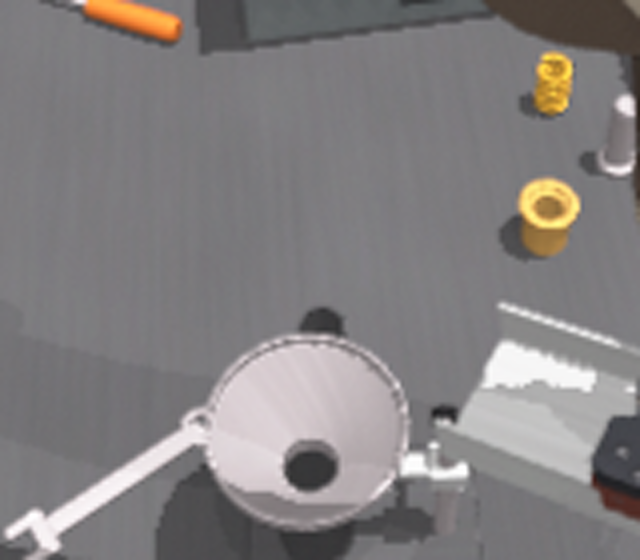

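View pics/w7.png

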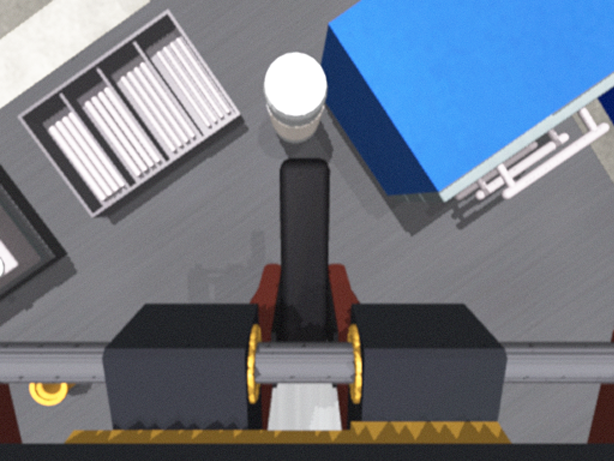

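```bash
python3 -m handwheel '{"delta_pos":[[-0.014,0.0465,0],[-0.014,0.0465,0],[-0.014,0.0465,0],[-0.014,0.0465,0],[-0.014,0.0465,0]],"angular":[[0.065,0.071,0],[0.065,0.071,0],[0,0,0.076],[0,0,0.1],[0,0,0.1]],"fingers":[-1,-1,-1,-1,-1]}' 60
python3 -m handwheel '{"delta_pos":[[-0.014,0.0465,-0.02],[-0.014,0.0465,-0.02],[-0.014,0.0465,-0.02],[-0.014,0.0465,-0.02],[-0.014,0.0465,-0.02]],"angular":[[0,0,0.1],[0,0,0],[0,0,0],[0,0,0],[0,0,0]],"fingers":[-1,-1,-1,-1,-1]}' 60
python3 -m handwheel '{"delta_pos":[[0,0,-0.05],[0,0,-0.055],[0,0,-0.055],[0,0,-0.05],[0,0,0]],"angular":[[0,0,0],[0,0,0],[0,0,0],[0,0,0],[0,0,0]],"fingers":[-1,-1,-1,-1,-1]}' 60
python3 - <<'E'
from h import *
snap('side','s8',(160,150,320,270),5);s=ctrl.get_state()
print(s['tool_pos'],s['tool_rot'],s['ft_force'])
E
```

```text
t: 11.92
tool_pos: [0.5957, -0.242, 0.3921]
tool_rot: [[0.004, -0.322, -0.947], [-0.006, -0.947, 0.322], [-1.0, 0.004, -0.005]]
ft_force: [-0.3, 0.4, -0.6]
opening: 0.201
t: 12.55
tool_pos: [0.5254, -0.0106, 0.2909]
tool_rot: [[0.005, -0.229, -0.973], [-0.006, -0.973, 0.229], [-1.0, 0.005, -0.006]]
ft_force: [0.4, 1.8, -1.7]
opening: 0.2
t: 13.18
tool_pos: [0.5241, -0.0126, 0.0791]
tool_rot: [[-0.002, -0.228, -0.974], [-0.003, -0.974, 0.228], [-1.0, 0.004, 0.001]]
ft_force: [-1.0, 0.7, -1.4]
opening: 0.201
[ 0.52618789 -0.01197425  0.0814067 ] [[ 0.00152722 -0.22836468 -0.97357447]
 [-0.00306019 -0.97357211  0.22835932]
 [-0.99999415  0.00263057 -0.0021857 ]] [ 1.18445357  0.50294582 -0.80461036]
```

View pics/s8.png

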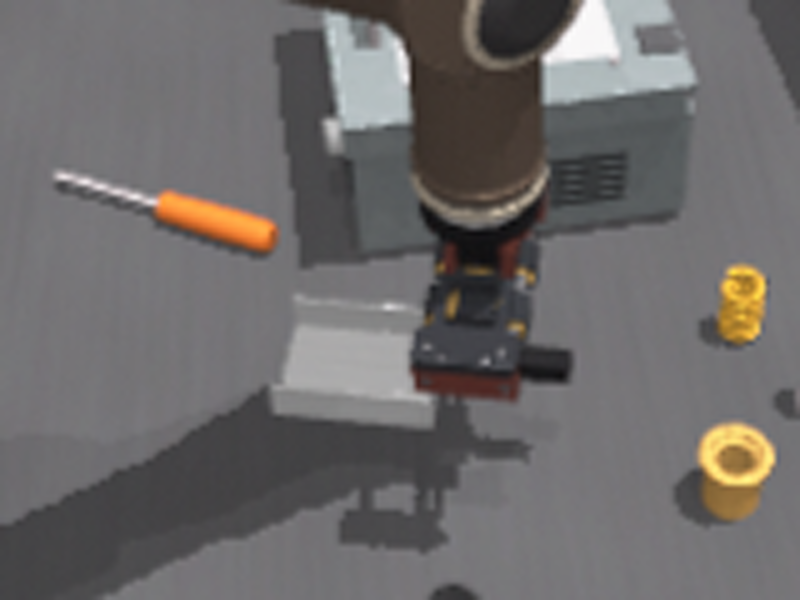

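```bash
python3 -m handwheel '{"delta_pos":[[0.004,0.003,-0.04],[0,0,-0.018],[0,0,-0.006],[0,0,-0.004],[0,0,0]],"angular":[[0,0,0],[0,0,0],[0,0,0],[0,0,0],[0,0,0]],"fingers":[-1,-1,-1,-1,-1]}' 60
python3 -m handwheel '{"delta_pos":[[0,0,0]],"angular":[[0,0,0]],"fingers":[-1]}' 60
```

```text
t: 13.85
tool_pos: [0.5318, -0.009, 0.0133]
tool_rot: [[0.003, -0.229, -0.973], [-0.002, -0.973, 0.229], [-1.0, 0.001, -0.003]]
ft_force: [0.1, 0.2, -1.8]
opening: 0.194
t: 13.98
tool_pos: [0.5318, -0.0089, 0.0132]
tool_rot: [[0.003, -0.229, -0.973], [-0.002, -0.973, 0.229], [-1.0, 0.001, -0.003]]
ft_force: [-0.1, -0.2, -2.3]
opening: 0.201
```

```bash
python3 -m handwheel '{"delta_pos":[[0,0,-0.0015],[0,0,0],[0,0,0]],"angular":[[0,0,0],[0,0,0],[0,0,0]],"fingers":[-1,-1,-1]}' 60
python3 -m handwheel '{"delta_pos":[[0,0,0],[0,0,0],[0,0,0],[0,0,0.03],[0,0,0.05]],"angular":[[0,0,0],[0,0,0],[0,0,0],[0,0,0],[0,0,0]],"fingers":[0.1,0.1,0.1,0.1,0.1]}' 20
python3 -m handwheel '{"delta_pos":[[0,0,0.06],[0,0,0.06],[0,0,0.04],[0,0,0],[0,0,0]],"angular":[[0,0,0],[0,0,0],[0,0,0],[0,0,0],[0,0,0]],"fingers":[0.1,0.1,0.1,0.1,0.1]}' 20
python3 - <<'E'
from h import *
snap('side','s9',s=1.5);snap('wrist','w9',s=1.5);s=ctrl.get_state()
print(s['tool_pos'],s['ft_force'])
E
```

```text
t: 14.35
tool_pos: [0.5319, -0.009, 0.0118]
tool_rot: [[0.003, -0.23, -0.973], [-0.002, -0.973, 0.229], [-1.0, 0.001, -0.003]]
ft_force: [-0.9, -0.2, 6.7]
opening: 0.201
t: 14.98
tool_pos: [0.5302, -0.0089, 0.0906]
tool_rot: [[-0.001, -0.229, -0.973], [-0.001, -0.973, 0.229], [-1.0, 0.001, 0.001]]
ft_force: [0.3, -0.7, -0.1]
opening: 0.549
t: 15.6
tool_pos: [0.5309, -0.0093, 0.2503]
tool_rot: [[0.001, -0.23, -0.973], [-0.002, -0.973, 0.23], [-1.0, 0.002, -0.002]]
ft_force: [-0.3, -0.5, -0.2]
opening: 0.554
[ 0.53062312 -0.00917322  0.24961301] [-0.09845476  0.62958777 -0.47276467]
```

View pics/s9.png

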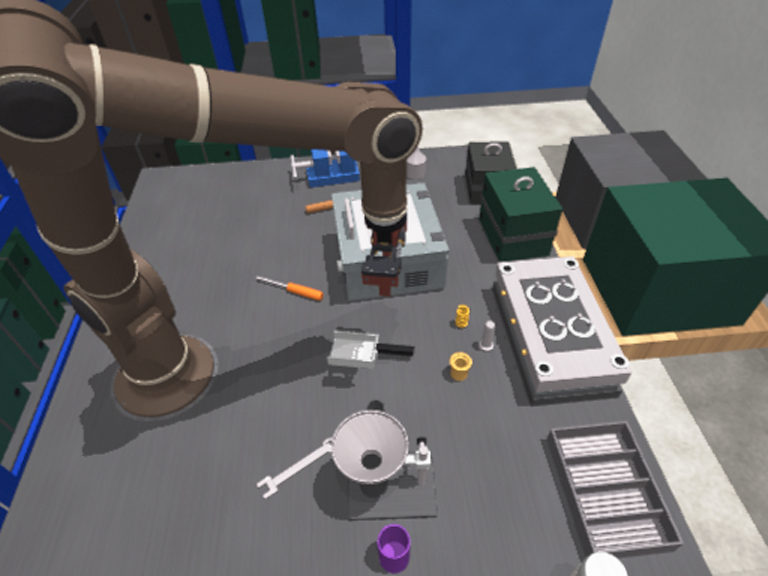

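View pics/w9.png

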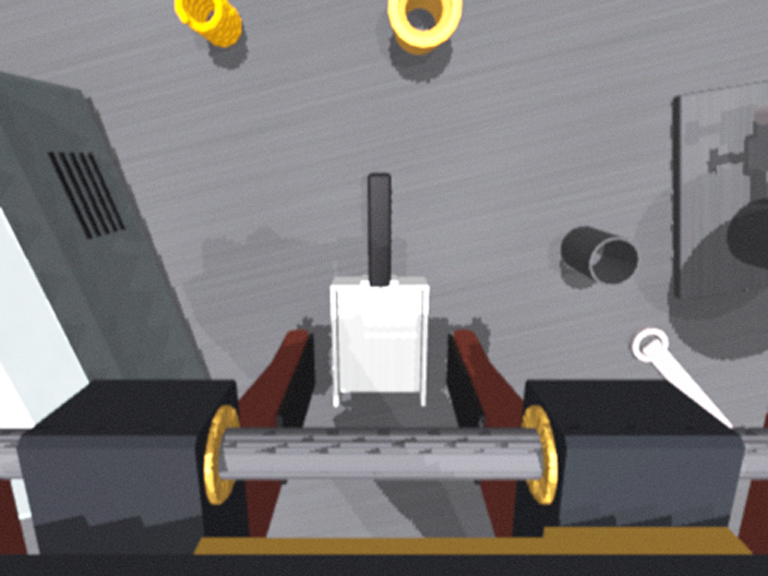

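```bash
python3 -m handwheel '{"delta_pos":[[-0.02,-0.045,0.03],[-0.022,-0.05,0.02],[-0.022,-0.05,0.01],[-0.022,-0.05,0],[-0.022,-0.05,0]],"angular":[[0,0,0],[0,0,0],[0,0,0],[0,0,0],[0,0,0]],"fingers":[-0.3,-0.3,-0.3,-0.3,-0.3]}' 20
python3 -m handwheel '{"delta_pos":[[-0.022,-0.05,0],[0,0,0],[0,0,0]],"angular":[[0,0,0],[0,0,0],[0,0,0]],"fingers":[-0.3,-0.3,-0.3]}' 20
python3 - <<'E'
from h import *
snap('wrist','w10');s=ctrl.get_state();print(s['tool_pos']); o,d=ray('wrist',(256,192));print(o)
im=cv2.imread('pics/raw_w10.png');q=proj('wrist',[[.471,-.32,.104]])[0];print(q)
x,y=[int(v) for v in q];c=im[max(0,y-60):y+60,max(0,x-70):x+70];c=np.clip(255*(c/255.)**.5,0,255).astype('uint8')
cv2.imwrite('pics/w10c.png',cv2.resize(c,None,fx=5,fy=5,interpolation=cv2.INTER_CUBIC))
E
```

```text
t: 16.32
tool_pos: [0.422, -0.2554, 0.3101]
tool_rot: [[0.001, -0.229, -0.973], [-0.001, -0.973, 0.229], [-1.0, 0.001, -0.001]]
ft_force: [0.1, -0.2, 0.5]
opening: 0.35
t: 16.7
tool_pos: [0.4014, -0.3031, 0.3102]
tool_rot: [[0.001, -0.229, -0.973], [0.0, -0.973, 0.229], [-1.0, -0.0, -0.001]]
ft_force: [-0.1, 1.1, 0.3]
opening: 0.349
[ 0.40189298 -0.30247868  0.31048533]
[ 0.47133846 -0.31843419  0.47255536]
[254.93763338 105.94660686]
```

View pics/w10c.png

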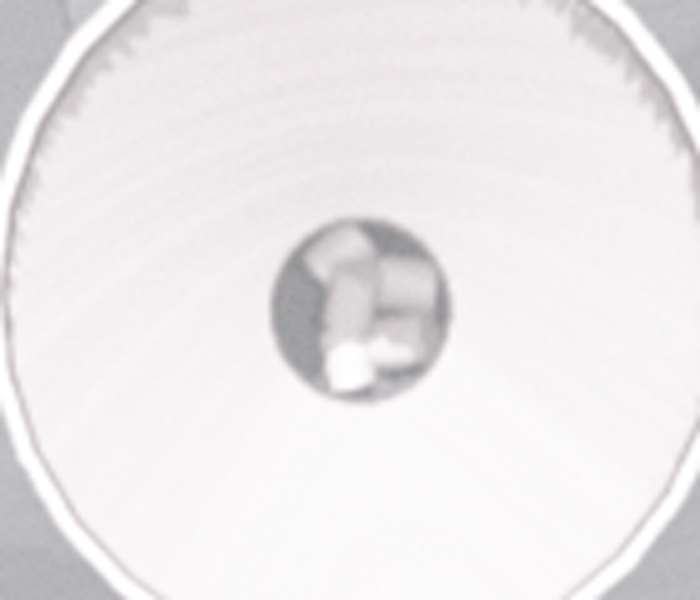

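All five blanks lie in the jar, seen down the neck at about (345,250), (350,300), (408,285), (405,335) and (350,367). The scoop is empty and flat. Next is the hood handle.

```bash
python3 -m handwheel '{"delta_pos":[[0.006,0.05,0.02],[0.006,0.056,0],[0.006,0.056,0],[0.006,0.056,0],[0.006,0.056,0]],"angular":[[0,0,0.16],[0,0,0.17],[0,0,0.17],[0,0,0.17],[0,0,0.17]],"fingers":[-0.2,-0.2,-0.2,-0.2,-0.2]}' 20
python3 -m handwheel '{"delta_pos":[[0.006,0.056,0],[0.006,0.056,0],[0.006,0.056,0],[0.006,0.056,0],[0.006,0.056,0]],"angular":[[0,0,0.17],[0,0,0.17],[0,0,0.17],[0,0,0.17],[0,0,0.17]],"fingers":[-0.2,-0.2,-0.2,-0.2,-0.2]}' 20
python3 -m handwheel '{"delta_pos":[[0.007,0.04,0],[0,0,0],[0,0,0]],"angular":[[0,0,0.17],[0,0,0],[0,0,0]],"fingers":[-0.2,-0.2,-0.2]}' 20
python3 - <<'E'
from h import *
snap('wrist','w11',s=1.5);s=ctrl.get_state();print(s['tool_pos'],s['tool_rot'],s['joints'])
E
```

```text
t: 17.38
tool_pos: [0.4311, -0.0264, 0.3311]
tool_rot: [[0.003, 0.579, -0.816], [-0.001, -0.816, -0.579], [-1.0, 0.003, -0.002]]
ft_force: [0.8, -0.6, 0.4]
opening: 0.398
t: 18.0
tool_pos: [0.4605, 0.2534, 0.3309]
tool_rot: [[0.002, 0.995, -0.104], [0.002, -0.104, -0.995], [-1.0, 0.001, -0.003]]
ft_force: [1.4, -0.6, -0.4]
opening: 0.398
t: 18.38
tool_pos: [0.4675, 0.2906, 0.3309]
tool_rot: [[0.001, 0.998, 0.058], [0.002, 0.058, -0.998], [-1.0, 0.001, -0.002]]
ft_force: [-0.5, -0.3, 0.3]
opening: 0.4
[0.46803779 0.28964393 0.33102025] [[ 0.00128504  0.99839965  0.05653753]
 [ 0.00170368  0.05653531 -0.99839915]
 [-0.99999772  0.0013793  -0.00162831]] [ 0.27677166  0.5084594  -1.33070382  1.56752831  0.49633609  1.45553758
 -1.02525899]
```

View pics/w11.png

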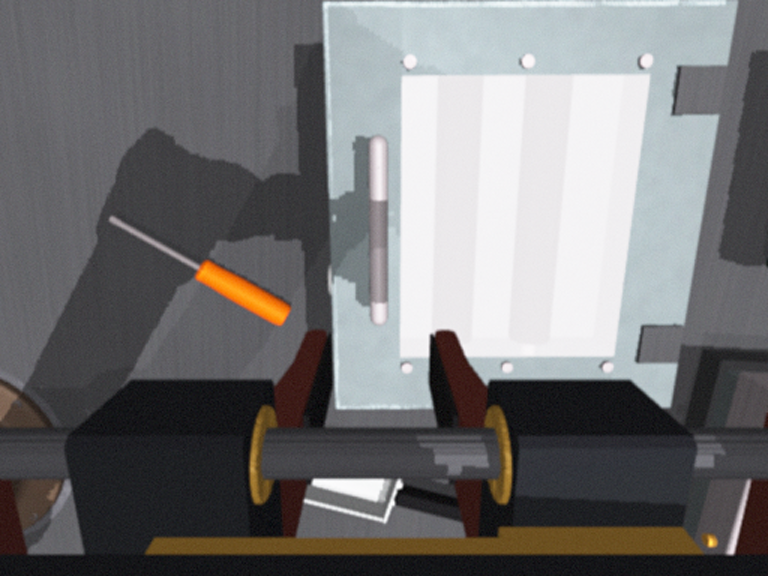

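```bash
python3 - <<'E'
from h import *
a=atz('wrist',(378/1.5,140/1.5),.19);b=atz('wrist',(379/1.5,318/1.5),.19);print(a,b,(a+b)/2,np.arctan2(-(a-b)[0],(a-b)[1]))
for q in [(324,4),(736,2),(337,408),(672,407)]: print(atz('wrist',(q[0]/1.5,q[1]/1.5),.15))
print(ctrl.get_state()['tool_pos'])
E
```

```text
[0.46341788 0.37093766 0.19      ] [0.47034716 0.25770176 0.19      ] [0.46688252 0.31431971 0.19      ] 0.06111705109545138
[0.42410099 0.45366511 0.15      ]
[0.68744606 0.46977328 0.15      ]
[0.44196354 0.16721259 0.15      ]
[0.70764654 0.18287919 0.15      ]
[0.46803779 0.28964393 0.33102025]
```

```bash
python3 -m handwheel '{"delta_pos":[[-0.001,0.02,0],[0,0,-0.05],[0,0,0]],"angular":[[0,0,0],[0,0,0],[0,0,0]],"fingers":[-0.2,-0.2,-0.2]}' 20
python3 - <<'E'
from h import *
s=ctrl.get_state();print(s['tool_pos'],s['joints'])
E
```

```text
t: 18.8
tool_pos: [0.4671, 0.307, 0.2789]
tool_rot: [[-0.002, 0.998, 0.055], [-0.002, 0.055, -0.998], [-1.0, -0.002, 0.002]]
ft_force: [-0.6, 0.3, 0.3]
opening: 0.4
[0.46711376 0.30696135 0.27889931] [ 0.21122277  0.55760505 -1.28428449  1.62726882  0.54333823  1.37455591
 -1.08905811]
```

```bash
python3 -m handwheel '{"delta_pos":[[0,0,-0.04],[0,0,-0.04],[0,0,-0.02],[0,0,-0.01],[0,0,0]],"angular":[[0,0,0],[0,0,0],[0,0,0],[0,0,0],[0,0,0]],"fingers":[-0.2,-0.2,-0.2,-0.2,-0.2]}' 20
python3 - <<'E'
from h import *
s=ctrl.get_state();print(s['tool_pos'],s['joints'])
snap('side','s12',s=1.5);snap('scene','c12',s=1.5)
E
```

```text
t: 19.42
tool_pos: [0.4678, 0.3102, 0.1718]
tool_rot: [[0.002, 0.998, 0.057], [0.003, 0.057, -0.998], [-1.0, 0.002, -0.003]]
ft_force: [0.3, -0.1, 0.2]
opening: 0.398
[0.46780305 0.31020427 0.17182187] [ 0.15529095  0.65166597 -1.1988983   1.76325508  0.65395471  1.19023821
 -1.17720522]
```

View pics/s12.png

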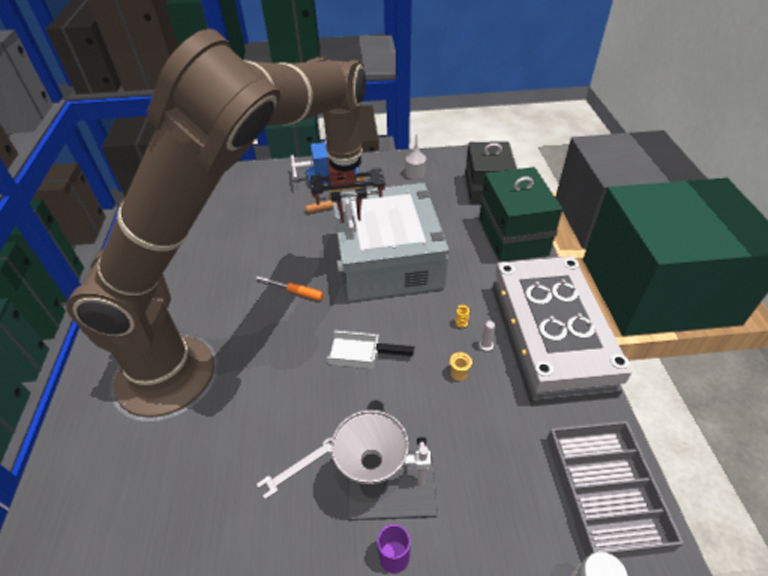

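View pics/c12.png

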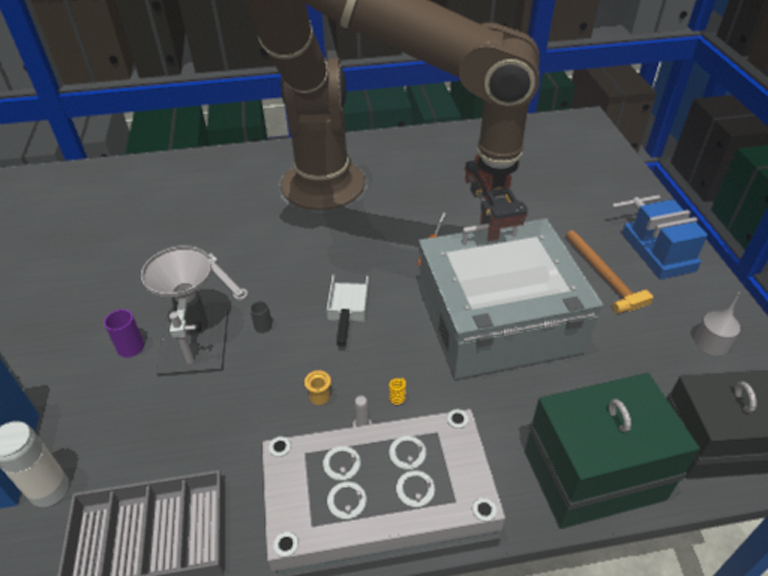

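```bash
python3 -m handwheel '{"delta_pos":[[0,0,-0.003],[0,0,0],[0,0,0],[0,0,0],[0,0,0]],"angular":[[0,0,0],[0,0,0],[0,0,0],[0,0,0],[0,0,0]],"fingers":[-0.2,-1,-1,-1,-1]}' 15
python3 -m handwheel '{"delta_pos":[[0,0,0]],"angular":[[0,0,0]],"fingers":[-1]}' 15
```

```text
t: 20.15
tool_pos: [0.465, 0.31, 0.1679]
tool_rot: [[-0.002, 0.998, 0.059], [0.001, 0.059, -0.998], [-1.0, -0.002, -0.001]]
ft_force: [-6.7, -1.9, 3.9]
opening: 0.131
t: 20.27
tool_pos: [0.465, 0.31, 0.168]
tool_rot: [[-0.002, 0.998, 0.059], [0.001, 0.059, -0.998], [-1.0, -0.002, -0.001]]
ft_force: [-7.1, -2.1, 4.1]
opening: 0.131
```

```bash
python3 -m handwheel '{"delta_pos":[[-0.002,0,0],[0.003,0.0002,0.011],[0.004,0.0002,0.0112],[0.0045,0.0003,0.0107],[0.0048,0.0003,0.0106]],"angular":[[0,0,0],[0,0,0],[0,0,0],[0,0,0],[0,0,0]],"fingers":[-1,-1,-1,-1,-1]}' 15
python3 -m handwheel '{"delta_pos":[[0,0,0],[0,0,0]],"angular":[[0,0,0],[0,0,0]],"fingers":[-1,-1]}' 15
python3 - <<'E'
from h import *
s=ctrl.get_state();p=s['tool_pos'];print(p,s['joints'],s['ft_force'],s['ft_torque'],s['opening'])
g=p-s['tool_rot'][:,0]*.019
sx=(g[0]-.465)*.998+(g[1]-.31)*.06-.225; z=g[2]-.128; print('a',np.arctan2(z,-sx)-np.arctan2(.06,.225),np.hypot(sx,z))
snap('side','s13',(190,90,320,200),5)
E
```

```text
t: 20.9
tool_pos: [0.4813, 0.311, 0.2124]
tool_rot: [[0.0, 0.998, 0.058], [0.002, 0.058, -0.998], [-1.0, 0.0, -0.002]]
ft_force: [-3.8, -2.0, -0.1]
opening: 0.133
t: 21.15
tool_pos: [0.4812, 0.311, 0.2123]
tool_rot: [[0.0, 0.998, 0.058], [0.002, 0.058, -0.998], [-1.0, 0.0, -0.002]]
ft_force: [-5.8, -1.7, 0.4]
opening: 0.132
[0.4811766  0.31104897 0.21226397] [ 0.16881102  0.63085566 -1.22250463  1.6877411   0.61832939  1.27030177
 -1.12766823] [-5.80710308 -1.69545617  0.3510711 ] [-0.39337261  1.14635539  0.03468624] 0.1322003266847047
a 0.1986823626453365 0.23293994770211818
```

View pics/s13.png

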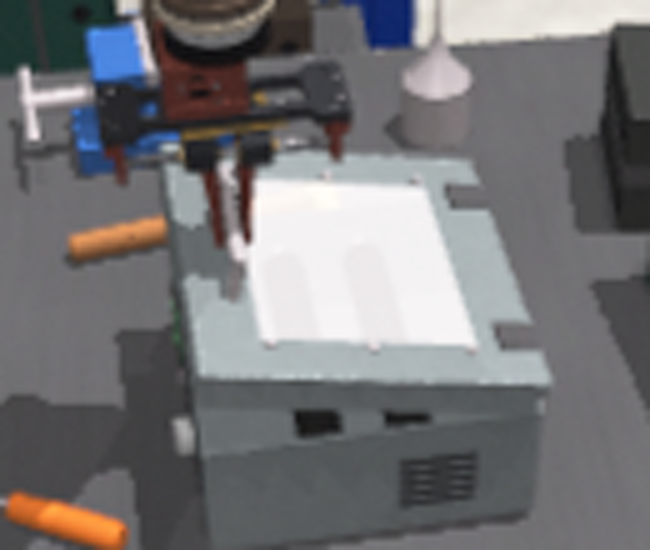

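```bash
python3 -m handwheel '{"delta_pos":[[0.0036,0.0003,0.0102],[0.0049,0.0003,0.0101],[0.0065,0.0004,0.0096],[0.0068,0.0004,0.0095],[0.0075,0.0004,0.0088]],"angular":[[0,0,0],[0,0,0],[0,0,0],[0,0,0],[0,0,0]],"fingers":[-1,-1,-1,-1,-1]}' 15
python3 -m handwheel '{"delta_pos":[[0.0077,0.0005,0.0088],[0.0084,0.0005,0.008],[0.0085,0.0005,0.008],[0,0,0],[0,0,0]],"angular":[[0,0,0],[0,0,0],[0,0,0],[0,0,0],[0,0,0]],"fingers":[-1,-1,-1,-1,-1]}' 15
cat >> h.py <<'E'
def ang():
    s=ctrl.get_state();p=s['tool_pos'];print(p,s['joints'],s['ft_force'],s['opening'])
    g=p-s['tool_rot'][:,0]*.019
    sx=(g[0]-.465)*.998+(g[1]-.31)*.06-.225; z=g[2]-.128; print('a',np.arctan2(z,-sx)-np.arctan2(.06,.225),np.hypot(sx,z))
E
python3 - <<'E'
from h import *
ang();snap('side','s14',(190,60,320,200),4)
E
```

```text
t: 21.82
tool_pos: [0.5116, 0.3129, 0.2605]
tool_rot: [[0.001, 0.998, 0.058], [0.003, 0.058, -0.998], [-1.0, 0.001, -0.003]]
ft_force: [2.4, 1.3, -4.3]
opening: 0.128
t: 22.45
tool_pos: [0.535, 0.3145, 0.2855]
tool_rot: [[0.0, 0.998, 0.058], [0.002, 0.058, -0.998], [-1.0, 0.0, -0.002]]
ft_force: [-4.2, -1.8, 4.0]
opening: 0.13
[0.53504746 0.31447594 0.28545959] [ 0.14324624  0.64070599 -1.21923965  1.47133467  0.60066722  1.44342885
 -1.02557497] [-4.1611984  -1.76323628  4.00454069] 0.13031027733644354
a 0.5899825692357052 0.23475782679066023
```

View pics/s14.png

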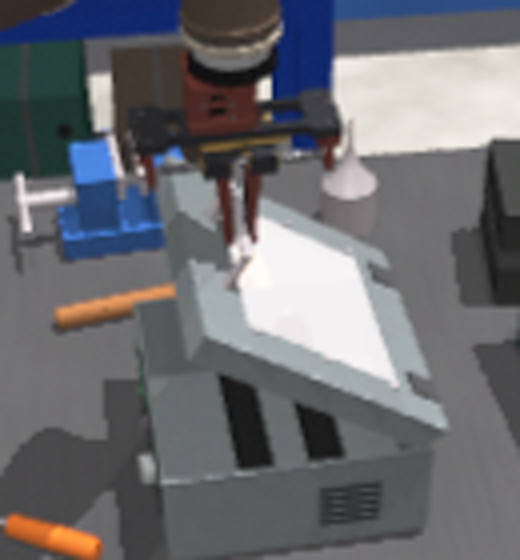

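```bash
python3 -m handwheel '{"delta_pos":[[0.0092,0.0005,0.0072],[0.0092,0.0005,0.0070],[0.0098,0.0006,0.0063],[0.0099,0.0006,0.0061],[0.0085,0.0005,0.0045]],"angular":[[0,0,0],[0,0,0],[0,0,0],[0,0,0],[0,0,0]],"fingers":[-1,-1,-1,-1,-1]}' 15
python3 -m handwheel '{"delta_pos":[[0.0085,0.0005,0.004],[0,0,0],[0,0,0]],"angular":[[0,0,0],[0,0,0],[0,0,0]],"fingers":[-1,-1,-1]}' 15
python3 - <<'E'
from h import *
ang();snap('side','s15',(190,40,340,200),4)
ctrl.get_image('wrist'); snap('wrist','w15')
E
```

```text
t: 23.12
tool_pos: [0.5826, 0.3175, 0.317]
tool_rot: [[0.002, 0.998, 0.058], [0.003, 0.058, -0.998], [-1.0, 0.002, -0.003]]
ft_force: [-3.5, -1.8, 5.1]
opening: 0.132
t: 23.5
tool_pos: [0.5912, 0.3181, 0.3209]
tool_rot: [[0.002, 0.998, 0.058], [0.004, 0.058, -0.998], [-1.0, 0.003, -0.003]]
ft_force: [-2.8, -1.1, 5.0]
opening: 0.135
[0.59123405 0.31807421 0.32091669] [ 0.08392275  0.689519   -1.18352948  1.28154187  0.63006202  1.556231
 -0.95032581] [-2.77069797 -1.10224217  5.00180922] 0.13503664199381518
a 0.8747683525086862 0.233725266836929
```

View pics/s15.png

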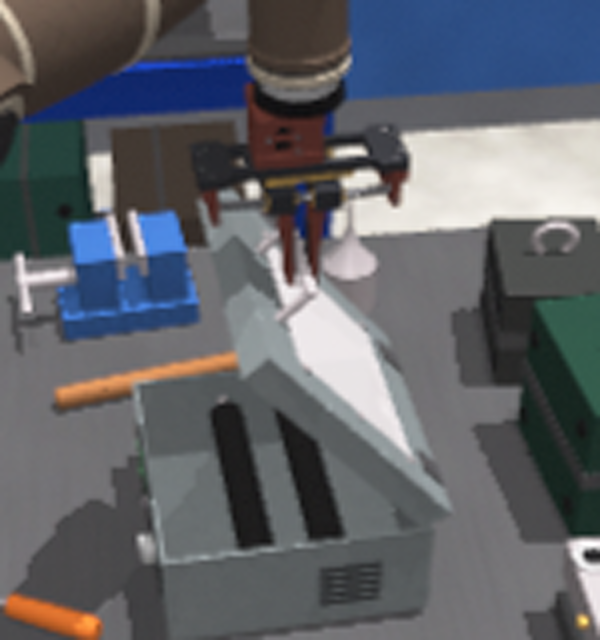

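View pics/w15.png

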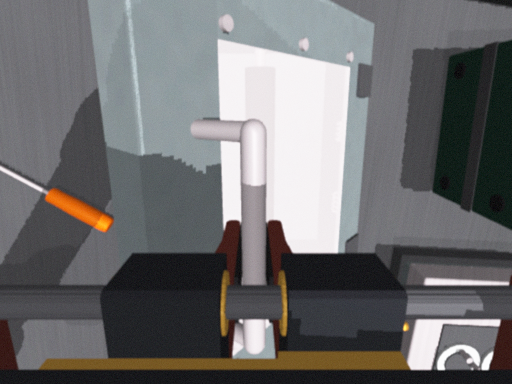

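```bash
python3 -m handwheel '{"delta_pos":[[-0.006,-0.0004,-0.003],[-0.006,-0.0004,-0.0033],[-0.0062,-0.0004,-0.0035],[-0.0062,-0.0004,-0.0037],[0,0,0]],"angular":[[0,0,0],[0,0,0],[0,0,0],[0,0,0],[0,0,0]],"fingers":[-1,-1,-1,-1,-1]}' 15
python3 -m handwheel '{"delta_pos":[[0,0,0],[0,0,0],[0,0,0]],"angular":[[0,0,0],[0,0,0],[0,0,0]],"fingers":[-1,-1,-1]}' 15
python3 - <<'E'
from h import *
ang();snap('side','s16',(190,40,340,200),4);snap('scene','c16',(250,90,410,250),4)
snap('wrist','w16',s=1.5);ang()
E
```

```text
t: 24.28
tool_pos: [0.5658, 0.3165, 0.3063]
tool_rot: [[0.001, 0.998, 0.059], [0.003, 0.059, -0.998], [-1.0, 0.001, -0.003]]
ft_force: [-2.0, 0.8, 3.9]
opening: 0.134
t: 24.65
tool_pos: [0.5663, 0.3165, 0.3066]
tool_rot: [[0.001, 0.998, 0.058], [0.003, 0.058, -0.998], [-1.0, 0.001, -0.003]]
ft_force: [-3.1, 0.6, 5.7]
opening: 0.132
[0.56626474 0.31653856 0.30660161] [ 0.11264991  0.66643019 -1.20049091  1.36629949  0.61462489  1.50780647
 -0.9831546 ] [-3.08798091  0.56235162  5.69043563] 0.13240645117123845
a 0.7513429645941498 0.23305774843939434
[0.56626539 0.316532   0.30662302] [ 0.11266703  0.66638305 -1.20051163  1.36632292  0.61465593  1.50779751
 -0.9831362 ] [-4.23261007 -0.08955282  5.16009384] 0.13161491854001656
a 0.7513879045913181 0.23307645463039692
```

View pics/s16.png

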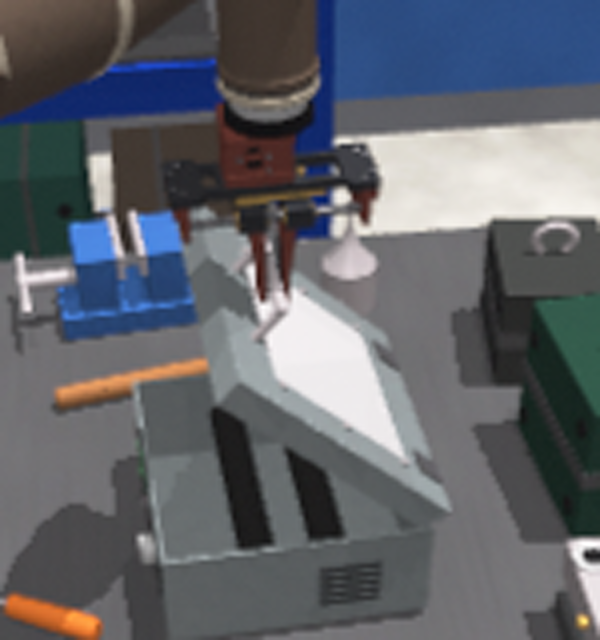

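View pics/c16.png

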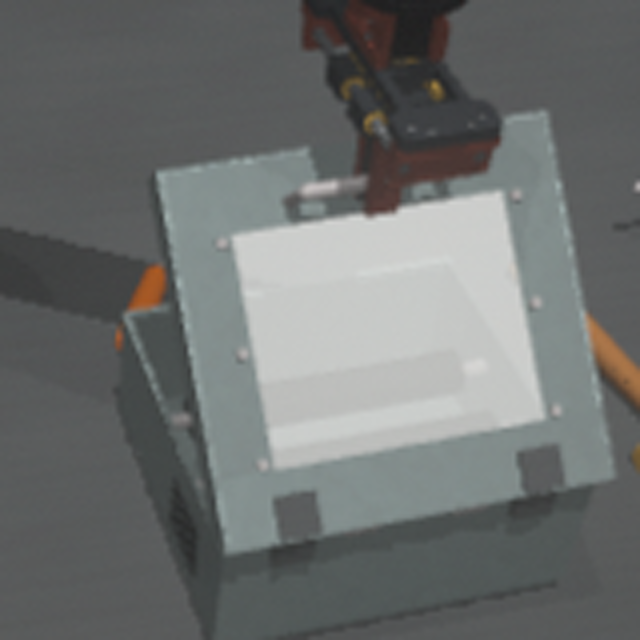

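View pics/w16.png

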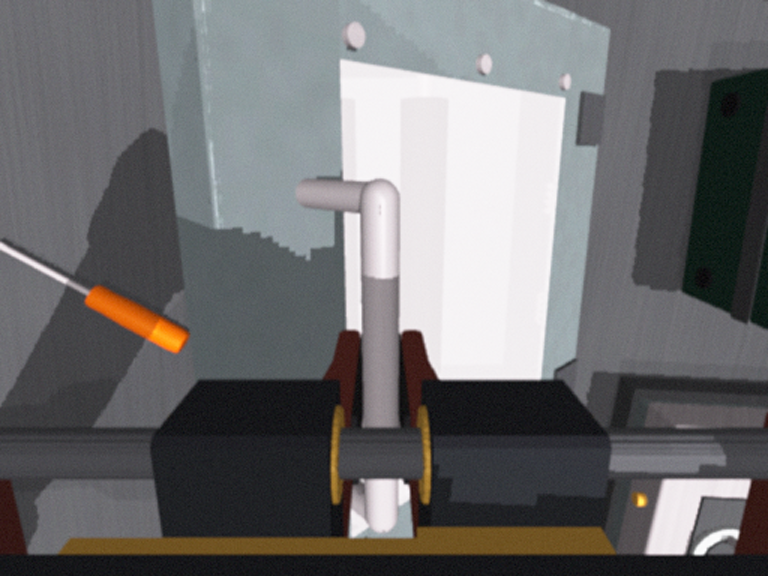

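```bash
python3 - <<'E'
from h import *
from scipy.optimize import least_squares
C=lambda u,v:(250+u/4,90+v/4)
obs=np.array([C(157,172),C(545,112),C(225,552),C(612,475)])
hx=np.array([.998,.06,0]);hy=np.array([-.06,.998,0]);ez=np.array([0,0,1.])
def pts(a,dx,dy):
    H=np.array([.465,.312,.128])+.225*hx+hx*dx+hy*dy
    X=np.cos(a)*hx-np.sin(a)*ez;Z=np.sin(a)*hx+np.cos(a)*ez
    return [H+x*X+y*hy+.023*Z for x in(-.259,-.005) for y in(-.144,.144)]
c=cal('scene')
for fix in (0,1):
    f=lambda q:(proj('scene',pts(q[0],*(q[1:] if not fix else (0,q[2]))),c)-obs).ravel()
    r=least_squares(f,[.75,0,0]);print(r.x,r.fun)
E
```

```text
[0.76816547 0.00572292 0.00150164] [-0.25252232  1.44254604  1.01582378  0.98750663 -0.91577302 -1.24909202
  0.203325   -0.92696806]
[0.78614312 0.75087145 0.00211055] [-0.21534208  0.04223507  1.09522575 -0.36756744 -1.3169085  -2.71827518
 -0.50468702 -2.27935055]
```

```bash
python3 - <<'E'
from h import *
from scipy.optimize import least_squares
C0=lambda u,v:(260+u/5,130+v/5); C=lambda u,v:(250+u/4,90+v/4)
o0=np.array([C0(98,152),C0(525,80),C0(228,465),C0(710,368)]);o1=np.array([C(157,172),C(545,112),C(225,552),C(612,475)])
hx=np.array([.998,.06,0]);hy=np.array([-.06,.998,0]);ez=np.array([0,0,1.])
def pts(a,dx,dy,dz):
    H=np.array([.465,.312,.128])+.225*hx+hx*dx+hy*dy+ez*dz
    X=np.cos(a)*hx-np.sin(a)*ez;Z=np.sin(a)*hx+np.cos(a)*ez
    return [H+x*X+y*hy+.023*Z for x in(-.259,-.005) for y in(-.144,.144)]
c=cal('scene')
f=lambda q:np.r_[(proj('scene',pts(0,*q[1:4]),c)-o0).ravel(),(proj('scene',pts(*q[:4]),c)-o1).ravel(),(q[1:4])/.003]
r=least_squares(f,[.75,0,0,0]);print(r.x,r.fun.round(2))
E
```

```text
[ 7.54635399e-01  5.40599055e-03  3.42169152e-03 -5.15208749e-04] [-0.31  0.91 -0.15  1.04 -1.53 -1.82 -0.89 -0.97  0.08  1.51  0.98  1.11
 -0.31 -1.46  0.7  -1.12  1.8   1.14 -0.17]
```

```bash
python3 -m handwheel '{"delta_pos":[[0,0,0],[0,0,0],[0,0,0],[0,0,0]],"angular":[[0,0,0],[0,0,0],[0,0,0],[0,0,0]],"fingers":[-1,-1,-1,-1]}' 15
python3 - <<'E'
from h import *
ang();snap('scene','c17',s=1.5); print(abs(ctrl.get_state()['qd']).max())
E
```

```text
t: 25.3
tool_pos: [0.5663, 0.3165, 0.3066]
tool_rot: [[0.001, 0.998, 0.058], [0.003, 0.058, -0.998], [-1.0, 0.001, -0.003]]
ft_force: [-3.8, 1.1, 5.7]
opening: 0.13
[0.56626073 0.31651843 0.3065912 ] [ 0.11265275  0.66640828 -1.20046692  1.36634254  0.61464291  1.50780374
 -0.98312874] [-3.81492113  1.05568133  5.73159176] 0.1300454931292885
a 0.751299298413457 0.23305183825877557
0.002347391851120828
```

View pics/c17.png

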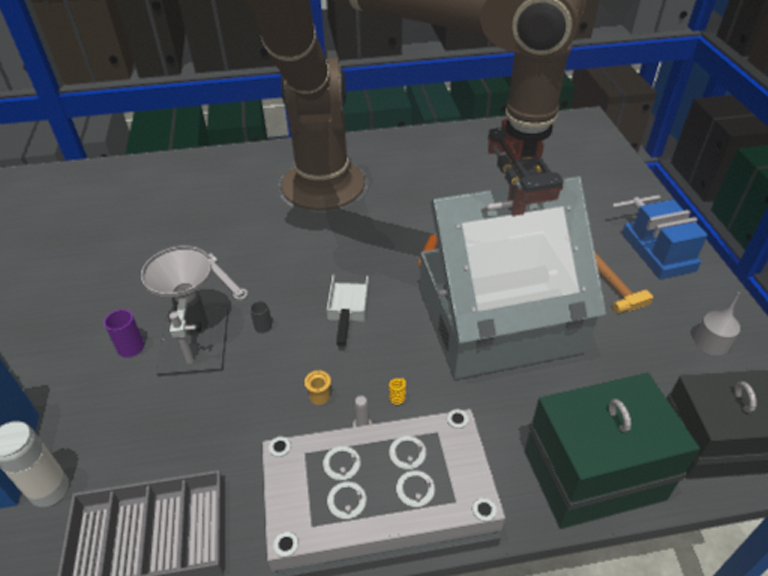

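The last view shows the hood held still at (520,260), the scoop empty and flat at (347,305), and the stand and bystanders where they started. I'm handing the job in.

```bash
python3 -c "
from cell import ctrl; print(ctrl.sign_off())"
```

```text
the job is handed in; nothing more can be done
None
```

The job is done and handed in at about 25 s of the 72 s. I tipped the scoop over the funnel and set it back, empty and flat, on its old spot. I then lifted the hood past its balance point to about 0.87 rad and eased it back. It is being held still by the handle at about 0.75 rad, just below the 0.80 balance point.

**Blanks:** a wrist-camera look straight down the funnel neck showed all five in the jar. The scoop and funnel were empty.

**Hood angle:** the arm's position gives 0.751 rad. A fit to the shut and open camera images gives 0.755. An earlier fit to the open image alone read 0.77–0.79, but that fit was less well constrained.

**Other things on the bench:** the last picture shows the stand, funnel, wrench and the other things where they were. The jar was last seen upright under the funnel before I moved to the hood.

**Possible problems:**
- While tipping, the arm ran out of wrist travel at about 50 degrees of tilt. Joint 6 read 0.1287 there against its 0.13 limit, so it may count as marginally past the range. I backed off at the next move.
- While holding the hood there is a small sideways and upward force of about 7 N at the wrist.

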